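# Clear the preheater plate under the magnifier

### The job

Pick up the scraper block by its grip and wipe all the loose stripped parts off the cold preheater plate, over its front edge into the scrap tray, using only the scraper on them. Reach in under the magnifier without knocking it, leave the multimeter, spray can and solder spool alone, and finish by standing the scraper upright again on its rest pad, in the middle and lengthwise along it.

Things in the scene. Friction and masses are not known exactly. Their poses are not given: they have to be found in the camera images.
- preheater: cold board preheater, fixed: grey case, 47 mm high, topped by a flat rimless dark metal plate 240 x 240 x 12 mm; 45 mm control strip along its -y side, lower than the plate. Origin on the bench under the plate's centre; x towards its rear edge, roughly away from the robot, y left, z up. The six loose parts start on the plate between x = -85 and +50, y = -98 and +98 mm
- plate_front (a point): middle of the plate's front edge, on its top surface, 47 mm above the bench and 120 mm in front (-x) of the plate's centre; axes as the preheater's. The edge is 6 mm in front of the tray's outer rear face and 15 mm above the tray's rim, so what is pushed off it falls into the tray
- tray: open stainless scrap tray, fixed, directly in front of the preheater: outside 110 (x) x 280 (y) x 32 mm high, walls and floor 2 mm. Its rear wall stands under the overhanging front edge of the plate. Origin on the bench under its centre, axes parallel to the preheater's
- magnifier: bench magnifier, fixed: level round white head, 170 mm diameter, 30 mm thick, clear lens, over the plate's rear half, about 94 mm behind its centre; underside 215 mm above the bench (168 above the plate), top 245. Origin on the bench below the head's centre. From the head's rear left a bent arm (top 245 mm) runs to a foot 130 x 100 x 28 mm at (100, 185) mm in its frame
- pad: flat black rubber rest pad, fixed on the bench left or right of the tray, 80 (x) x 180 (y) x 5 mm. Origin at the centre of its underside, y along its length, z up
- scraper: scraper block standing on the pad, along it: foot 32 (x) x 140 (y) x 27 mm, black plastic with square lower edges at x = -16 and +16 mm, aluminium back; stem 20 x 22 mm; from 100 to 195 mm height a flat-sided wooden grip 26 (x) x 30 (y) mm. Same both ways round. About 250 g, bottom-heavy. Origin at the centre of its underside, z up the handle, y along the blade
- chip1: lidded processor package, flat square 35 x 35 x 5 mm, metal lid 29 mm square on a thin green board; about 18 g. Origin at the centre of its underside, z up as it lies. Starts loose on the preheater's plate
- chip2: lidded processor package, flat square 35 x 35 x 5 mm, metal lid 29 mm square on a thin green board; about 18 g. Origin at the centre of its underside, z up as it lies. Starts loose on the preheater's plate
- resistor1: cement power resistor, white ceramic bar 46 x 10 x 10 mm (its x, y, z) with short wire stubs; about 13 g. Origin at the centre of its underside. Starts loose on the preheater's plate
- resistor2: cement power resistor, white ceramic bar 46 x 10 x 10 mm (its x, y, z) with short wire stubs; about 13 g. Origin at the centre of its underside. Starts loose on the preheater's plate
- inductor1: power inductor, grey block 22 x 22 x 11 mm; about 20 g. Origin at the centre of its underside. Starts loose on the preheater's plate
- inductor2: power inductor, grey block 22 x 22 x 11 mm; about 20 g. Origin at the centre of its underside. Starts loose on the preheater's plate
- meter: multimeter lying on its back, 180 x 85 x 48 mm, on the other side of the tray from the pad; bystander. Origin at the centre of its underside
- spray: spray can, 52 mm in diameter, 165 mm high, standing right of the preheater; bystander. Origin at the centre of its underside
- spool: metal solder spool, 60 mm in diameter, 42 mm high, standing right of the preheater; bystander. Origin at the centre of its underside

How it is judged:
On the way, in this order (a step that is already met when the one before it is completed fails the run):
1. the scraper is lifted off its pad (z of scraper in the frame of pad above 0.03 m), for 0.2 s.
2. all six loose parts are in the scrap tray (x of chip1 in the frame of tray between -0.055 and 0.055 m and y of chip1 in the frame of tray between -0.14 and 0.14 m and z of chip1 in the frame of tray between -0.005 and 0.034 m and x of chip2 in the frame of tray between -0.055 and 0.055 m and y of chip2 in the frame of tray between -0.14 and 0.14 m and z of chip2 in the frame of tray between -0.005 and 0.034 m and x of resistor1 in the frame of tray between -0.055 and 0.055 m and y of resistor1 in the frame of tray between -0.14 and 0.14 m and z of resistor1 in the frame of tray between -0.005 and 0.034 m and x of resistor2 in the frame of tray between -0.055 and 0.055 m and y of resistor2 in the frame of tray between -0.14 and 0.14 m and z of resistor2 in the frame of tray between -0.005 and 0.034 m and x of inductor1 in the frame of tray between -0.055 and 0.055 m and y of inductor1 in the frame of tray between -0.14 and 0.14 m and z of inductor1 in the frame of tray between -0.005 and 0.034 m and x of inductor2 in the frame of tray between -0.055 and 0.055 m and y of inductor2 in the frame of tray between -0.14 and 0.14 m and z of inductor2 in the frame of tray between -0.005 and 0.034 m), for 0.2 s.
At the end, for the whole second after the job is handed in: All six parts lie inside the scrap tray (origins within its outline and under 34 mm above the bench), and the scraper stands released and still on its rest pad: upright within 0.06 rad, its centre within 25 mm of the pad's centre along each pad axis, its length within 0.2 rad of the pad's length (all of step 2 and x of scraper in the frame of pad between -0.025 and 0.025 m and y of scraper in the frame of pad between -0.025 and 0.025 m and z of scraper in the frame of pad between -0.001 and 0.01 m and angle between the y axis of scraper and the y axis of pad, either way round below 0.2 rad and angle between scraper's own z axis and vertical below 0.06 rad and linear speed of scraper below 0.02 m/s); the robot touches nothing.
It fails at once if the magnifier is knocked (more than 2 N) (contact force between magnifier and anything else above 2 N).
It fails at once if a loose part is touched with the gripper or arm instead of the scraper (contact force between any of the fingers, the arm and chip1 above 0.5 N or contact force between any of the fingers, the arm and chip2 above 0.5 N or contact force between any of the fingers, the arm and resistor1 above 0.5 N or contact force between any of the fingers, the arm and resistor2 above 0.5 N or contact force between any of the fingers, the arm and inductor1 above 0.5 N or contact force between any of the fingers, the arm and inductor2 above 0.5 N).
It fails at once if the multimeter, spray can or spool is moved more than 15 mm (distance of any of meter, spray, spool from where it was at the start of the episode above 0.015 m).
It also fails if it takes over 61 s, if anything falls off the work surface, if the arm or the gripper's body presses on something with over 40 N, if the wrist force passes 120 N, or if a joint passes its speed limit or range.

### The arm

A 6-joint arm with a two-finger parallel gripper is mounted at the origin on the work surface. World frame = base frame: x ahead of the robot, y to its left, z up, the work surface at z = 0. Lengths are in m, angles in rad, forces in N, time in s.
With the tool pointing down it reaches from about 0.325 to 0.775 m from the base axis. Payload 5.5 kg.
Tool frame: the origin (TCP) lies at the very end of the fingers, on their centre line; the grasp point (between the pads) lies 19 mm behind it; z points along the fingers, y is the line along which they close (so a half turn about z gives the same grasp; the last joint's range is limited). The gripper opens to 85 mm and grips with 20 to 120 N. Pads are 22 mm wide; open, the fingers measure 114 mm over their backs; the gripper's body (76 mm by 85 mm) begins 54 mm behind the grasp point. The pads swing forward as they close: fully open they stand 13 mm farther back than shut.
Start: joints at [-1.256, 0.091, 1.231, -0, 1.82, -0.057], TCP at [0.218, -0.559, 0.231] pointing down, gripper open.
Joint ranges: [-2.87, 2.87], [-0.86, 2.18], [0.17, 2.46], [-1.51, 4.65], [0.06, 2.69], [-2.65, 2.65]. Speed limits (rad/s): [2.57, 2.57, 3.01, 3.14, 3.14, 3.14].

### API

Orientations are given as a unit quaternion [w, x, y, z].
In Python, from cell import arm gives the robot as it stands.
- The arm moves only by the tool play_rows, never from a script. Its argument "plan" is a list of rows, each an object of numbers: "dx", "dy", "dz": the shift along the tool's x, y, z in cm; "ax", "ay", "az": the turn, a rotation vector about the tool's x, y, z in rad; "claw": the opening, from 0 (shut) to 1 (fully open). A call has 1 to 20 rows; each row shifts and turns the commanded pose from where the row before left it, along the tool's axes as they then stand; what a row does not reach is not made up. A row lasts 1/10 s, in which the tool goes at most 50 mm and 8.59 degrees, less where a joint would pass 70% of its speed; a pose out of reach is approached as far as the arm can. A call is refused whole if a number of a shift passes 5 or a number of a turn 0.15, either way. A call with a gripper value outside its range is refused whole. The fingers move at their own pace and stop on an object; "newtons" is the grip in N (left out, the last holds). Time passes only in rows, so rows that do not move let the fingers close. It gives the time, the measured TCP pose, the force, the opening and the grip force at its end, in the units of the state.
- arm.get_state(): the state, without advancing time (a new reading comes with each control period).
- arm.snapshot(name): name is "scene" or "side" or "wrist"; returns the picture (420x560x3 uint8, red, green, blue); there is no depth.
- arm.get_calibration(name): a dict with "intrinsics" (3x3 intrinsics, pixels), "rvec" (rotation vector, rad) and "tvec" (3), from world to camera coordinates, as OpenCV has them; the wrist camera has in their place "tool_from_camera" (4x4, takes a point from camera to tool coordinates, whose origin is the TCP and whose axes are the flange's). Camera axes: x right, y down, z forward; pixel columns grow to the right and rows downward; lengths in m; the calibration is good to about 2 mm. A picture is of the moment at which its call begins: read the wrist's pose just before it. get_calibration takes no time and is no camera call.
- arm.sign_off(): hands the job in; it is judged then, once.
The state is a dict: "time": time; "joint_pos": joint angles; "qvel": joint speeds; "joint_torque": joint torques, N m; "eef_pos": TCP position; "ee_rot": TCP orientation; "wrist_force": force on the tool from outside, world axes, zero at the start; "ft_torque": the same for the moment, N m; "grip_width": finger opening in m; "grasp_force": force on a finger pad.
Only numpy, scipy, OpenCV 4.12 (cv2) and the standard library are available. Lean on these libraries where they do the work, as an engineer would, in place of code of your own. Each camera call takes 0.05 s, during which the arm holds its last target. There are 200 camera calls.

## Working session

There is one attempt and no reset: what is moved stays moved. The work goes in short steps, Python scripts to look and compute and a tool call to move; the robot and the scene stay as the last step left them, time stands still between calls to the robot, and variables do not carry over. Pictures are saved under pics/ and viewed, at most 10 in all, crops included, and the job is handed in when it is done.

Besides the shell and the picture viewer there is one more tool, called after ">>>" by a JSON object that holds its "api" and its "payload", one argument or row to a line. play_rows: Moves the arm, as the interface text tells. Its arguments: {"type":"object","properties":{"plan":{"type":"array"},"newtons":{"type":"number"}},"required":["plan"]}

```bash
mkdir -p pics; ls; python3 - <<'E'
from cell import arm
import cv2,numpy as np
for n in("scene","side"):
    cv2.imwrite(f"pics/{n}0.png",cv2.cvtColor(arm.snapshot(n),cv2.COLOR_RGB2BGR))
    c=arm.get_calibration(n);R=cv2.Rodrigues(np.array(c['rvec'],float))[0]
    print(n,np.round(c['intrinsics'],1).tolist(),np.round(-R.T@np.array(c['tvec']).ravel(),3),np.round(R[2],2))
s=arm.get_state();print(s)
print(arm.get_calibration("wrist"))
E
```

```text
pics
scene [[408.8, 0.0, 269.6], [0.0, 408.8, 203.5], [0.0, 0.0, 1.0]] [1.116 0.244 1.045] [-0.44 -0.25 -0.86]
side [[400.7, 0.0, 281.5], [0.0, 400.7, 207.7], [0.0, 0.0, 1.0]] [ 0.535 -0.85   0.805] [ 0.06  0.74 -0.67]
{'time': 0.1, 'joint_pos': array([-1.25572200e+00,  9.17965807e-02,  1.23178084e+00,  2.00873400e-05,
        1.81979564e+00, -5.67273745e-02]), 'qvel': array([ 6.45867411e-06, -3.61824279e-05, -2.70314442e-03, -1.00674330e-03,
       -3.29042568e-05, -4.03439399e-04]), 'joint_torque': array([ 4.61205360e-03, -4.60215461e+01, -4.19218433e+01,  1.56843157e-04,
        1.06802900e-02,  2.59040542e-05]), 'eef_pos': array([ 0.21788707, -0.55876663,  0.23024746]), 'ee_rot': array([-8.84040719e-04,  9.82769298e-01,  1.84834287e-01, -1.05016108e-04]), 'wrist_force': array([-0.31173849, -0.40561625, -0.12029546]), 'ft_torque': array([ 0.01655724, -0.01348955, -0.02245708]), 'grasp_force': 0.0, 'grip_width': 0.08555021521038779}
{'intrinsics': array([[373.77540817,   0.        , 280.91618976],
       [  0.        , 373.77540817, 211.98022298],
       [  0.        ,   0.        ,   1.        ]]), 'tool_from_camera': array([[-1.02771267e-03, -9.47979546e-01, -3.18329584e-01,
         8.26056358e-02],
       [ 9.99998923e-01, -1.30789152e-03,  6.66425167e-04,
        -2.61432781e-05],
       [-1.04809799e-03, -3.18328556e-01,  9.47979869e-01,
        -1.42210064e-01],
       [ 0.00000000e+00,  0.00000000e+00,  0.00000000e+00,
         1.00000000e+00]])}
```

View pics/scene0.png

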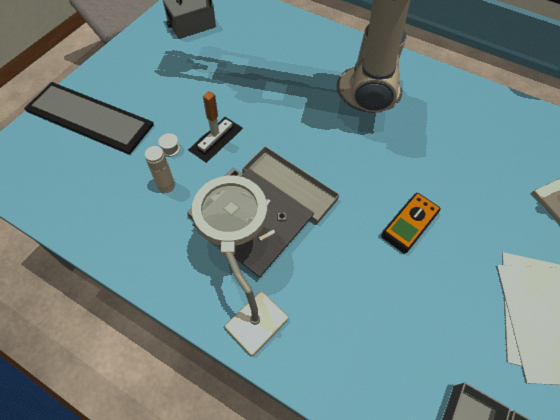

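View pics/side0.png

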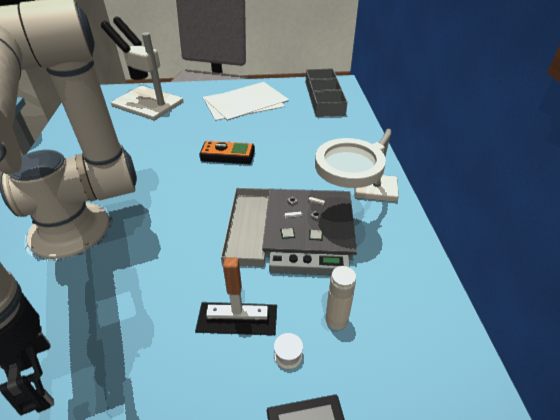

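The scene and side views show the pad at about (238,318) in side, with its long side along world x. The plate spans about (264–356, 190–250), and the six parts and the magnifier at (350,160) are visible. I'll zoom in for accurate corners.

```bash
python3 - <<'E'
import cv2
a=cv2.imread("pics/side0.png")[180:340,190:390]
cv2.imwrite("pics/sidez.png",cv2.resize(a,None,fx=3.75,fy=3.75,interpolation=cv2.INTER_CUBIC))
a=cv2.imread("pics/scene0.png")[80:280,140:350]
cv2.imwrite("pics/scenez.png",cv2.resize(a,None,fx=3,fy=3,interpolation=cv2.INTER_CUBIC))
E
```

```text
(no output)
```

View pics/sidez.png

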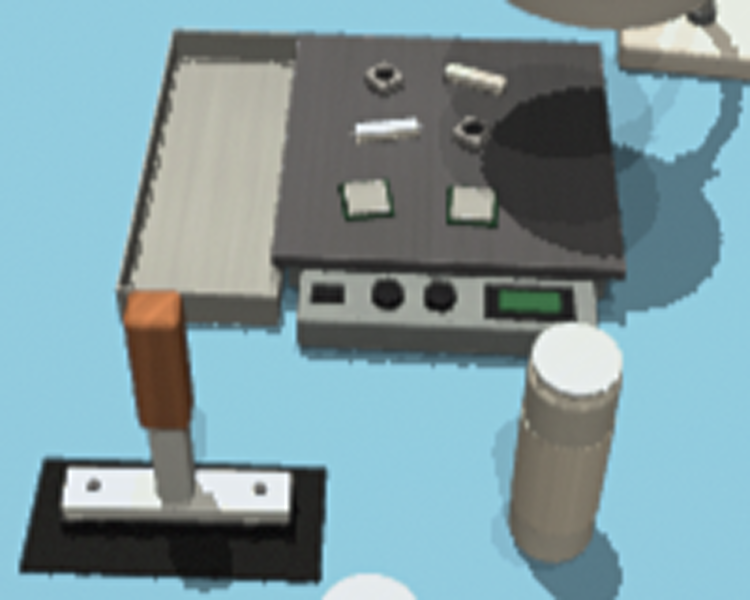

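View pics/scenez.png

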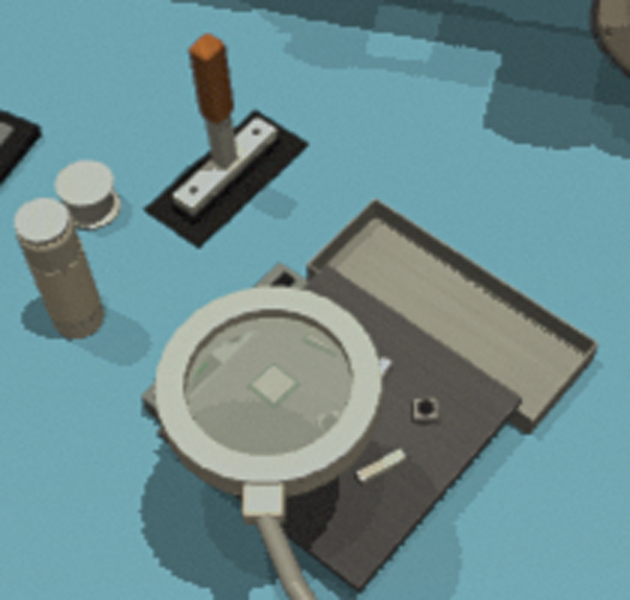

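The zooms show the plate's top corners (sidez) at (297,38), (600,45), (624,272) and (272,264), and the pad's at (44,460), (326,467), (322,580) and (22,570). Six parts are visible at x 340–510, y 60–225.

```bash
cat > h.py <<'E'
from cell import arm
import cv2,numpy as np
from scipy.spatial.transform import Rotation as Ro
def ray(n,px,z):
    c=arm.get_calibration(n);R=cv2.Rodrigues(np.array(c['rvec'],float))[0];t=np.array(c['tvec'],float).ravel()
    d=R.T@np.linalg.inv(c['intrinsics'])@np.array([px[0],px[1],1.]);o=-R.T@t
    return o+d*(z-o[2])/d[2]
sz=lambda p:((p[0]+.5)/3.75-.5+190,(p[1]+.5)/3.75-.5+180)
cz=lambda p:((p[0]+.5)/3-.5+140,(p[1]+.5)/3-.5+80)
def loc(P,o,yaw):
    d=np.asarray(P)[:2]-o;c,s=np.cos(yaw),np.sin(yaw);return np.array([c*d[0]+s*d[1],-s*d[0]+c*d[1]])
E
python3 - <<'E'
from h import *
np.set_printoptions(precision=4,suppress=True)
def rect(nm,n,f,ps,z):
    q=np.array([ray(n,f(p),z)[:2] for p in ps]);r=np.roll(q,-1,0)-q
    print(nm,"c",q.mean(0),"sides",np.linalg.norm(r,axis=1),"ang",np.degrees(np.arctan2(r[:,1],r[:,0])));print(q.tolist())
rect("plate","side",sz,[(297,38),(600,45),(624,272),(272,264)],.047)
rect("pad","side",sz,[(44,460),(326,467),(322,580),(22,570)],.005)
rect("pad sc","scene",cz,[(252,112),(307,145),(198,245),(147,208)],.005)
rect("foot","side",sz,[(64,470),(291,473),(291,516),(62,513)],.032)
rect("griptop","side",sz,[(131,294),(178,293),(183,325),(126,326)],.2)
rect("griptop","scene",cz,[(190,46),(207,35),(226,45),(209,60)],.2)
for p,z in [((384,78),.058),((476,79),.057),((388,129),.057),((472,130),.058),((367,198),.052),((472,204),.052)]: print("part",ray("side",sz(p),z))
print("plate front/left scene",ray("scene",cz((518,405)),.047),ray("scene",cz((361,588)),.047))
print("mag",ray("side",(350,160),.245),ray("scene",cz((270,385)),.245))
print("spray base",ray("side",sz((575,352)),.165),"spool",ray("side",(288,345),.042))
E
```

```text
plate c [ 0.676  -0.0655] sides [0.2387 0.2375 0.2361 0.2389] ang [ -6.8977 -98.1287 173.4477  82.511 ]
[[0.5736315967972048, 0.06684848363885465], [0.8106490595163852, 0.038175811877513954], [0.7770666428600927, -0.19694170675396183], [0.5424961957434357, -0.16999889867263585]]
pad c [ 0.4762 -0.3335] sides [0.1776 0.0783 0.1776 0.0769] ang [ -6.4848 -95.9917 173.0831  84.0107]
[[0.3920271121318504, -0.2848351349012356], [0.5685183161980921, -0.30489626859612373], [0.5603485538510967, -0.3827347032437592], [0.38400045818742135, -0.3613413733817817]]
pad sc c [ 0.474  -0.3304] sides [0.0785 0.174  0.0748 0.1703] ang [ 84.1336  -7.7723 -98.6806 173.4591]
[[0.384566706215831, -0.35874647188482767], [0.3925942538641748, -0.28061709249835576], [0.565012204988896, -0.30415039559453283], [0.5537157135221601, -0.37814081015968126]]
foot c [ 0.4774 -0.3339] sides [0.1373 0.0297 0.1352 0.03  ] ang [ -5.6991 -93.2798 174.331   90.8537]
[[0.40935773516788837, -0.3121437743970684], [0.5460130412397307, -0.3257816693658576], [0.5443127754841813, -0.35545187851432014], [0.40980408366848664, -0.342
[... 263 characters left out ...]
760594094031, -0.34368433500745554]]
griptop c [ 0.4761 -0.3265] sides [0.0207 0.0227 0.0242 0.026 ] ang [ 164.9635   86.8541   -6.0885 -101.7286]
[[0.48443465340732816, -0.3412432487607906], [0.4644543921116103, -0.33587592435345526], [0.46569846026825756, -0.3132409168065933], [0.4897163633381113, -0.31580281681296374]]
part [0.6358 0.0006 0.058 ]
part [ 0.7051 -0.0052  0.057 ]
part [ 0.633  -0.0547  0.057 ]
part [ 0.6937 -0.062   0.058 ]
part [ 0.6116 -0.1185  0.052 ]
part [ 0.6839 -0.1304  0.052 ]
plate front/left scene [0.5821 0.0767 0.047 ] [0.8091 0.0453 0.047 ]
mag [ 0.7642 -0.0773  0.245 ] [ 0.7695 -0.0571  0.245 ]
spray base [ 0.7005 -0.3526  0.165 ] spool [ 0.583  -0.4308  0.042 ]
```

>>> {"api": "play_rows", "payload": {
  "plan": [
    {"dx": 2.7,"dy": -0.98,"dz": -0.25,"claw": 1},
    {"dx": 2.7,"dy": -0.98,"dz": -0.25},
    {"dx": 2.7,"dy": -0.98,"dz": -0.25},
    {"dx": 2.7,"dy": -0.98,"dz": -0.25},
    {"dx": 2.7,"dy": -0.98,"dz": -0.25},
    {"dx": 2.7,"dy": -0.98,"dz": -0.25},
    {"dx": 2.7,"dy": -0.98,"dz": -0.25},
    {"dx": 2.7,"dy": -0.98,"dz": -0.25},
    {"dx": 2.7,"dy": -0.98,"dz": -0.25},
    {"dx": 2.7,"dy": -0.98,"dz": -0.25},
    {"dx": 2.7,"dy": -0.98,"dz": -0.25},
    {"dx": 2.7,"dy": -0.98,"dz": -0.25},
    {"az": -0.136},
    {"az": -0.136},
    {"az": -0.136},
    {"az": -0.136},
    {"az": -0.136},
    {"az": -0.136},
    {"az": -0.136},
    {"az": -0.136}
  ]
}}

```text
$.plan[0]: bad value
```

```bash
cat >> h.py <<'E'
O=np.array([.676,-.064]);YAW=np.radians(-7.2)
def st():
    s=arm.get_state();p=s['eef_pos'];R=Ro.from_quat(np.roll(s['ee_rot'],-1)).as_matrix()
    print("t",round(s['time'],2),"p",np.round(p,4),"X",np.round(R[:,0],3),"Y",np.round(R[:,1],3),"Z",np.round(R[:,2],3),"F",np.round(s['wrist_force'],1),"T",np.round(s['ft_torque'],2),"w",round(s['grip_width'],4),"g",round(float(s['grasp_force']),1),"q",np.round(s['joint_pos'],2))
    return p,R
def snap(n,f):
    a=cv2.cvtColor(arm.snapshot(n),cv2.COLOR_RGB2BGR);cv2.imwrite(f,a);return a
def wray(p,R,px,z):
    c=arm.get_calibration("wrist");M=c['tool_from_camera'];d=R@M[:3,:3]@np.linalg.inv(c['intrinsics'])@np.array([px[0],px[1],1.]);o=p+R@M[:3,3]
    return o+d*(z-o[2])/d[2]
E
python3 - <<'E'
from h import *
st(); snap("wrist","pics/w1.png")
E
```

```text
t 0.1 p [ 0.2179 -0.5588  0.2302] X [0.932 0.363 0.   ] Y [ 0.363 -0.932 -0.002] Z [-0.001  0.002 -1.   ] F [-0.3 -0.4 -0.1] T [ 0.02 -0.01 -0.02] w 0.0856 g 0.0 q [-1.26  0.09  1.23  0.    1.82 -0.06]
```

View pics/w1.png

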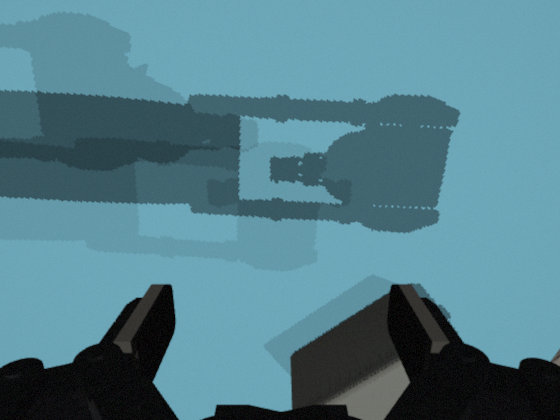

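The move was refused, so this picture shows only bare bench and the open fingers (at about x 150 and 400, y 290). I'll retry with all seven keys in each row.

>>> {"api": "play_rows", "payload": {
  "plan": [
    {"dx": 2.7,"dy": -0.98,"dz": -0.25,"ax": 0,"ay": 0,"az": 0,"claw": 1},
    {"dx": 2.7,"dy": -0.98,"dz": -0.25,"ax": 0,"ay": 0,"az": 0,"claw": 1},
    {"dx": 2.7,"dy": -0.98,"dz": -0.25,"ax": 0,"ay": 0,"az": 0,"claw": 1},
    {"dx": 2.7,"dy": -0.98,"dz": -0.25,"ax": 0,"ay": 0,"az": 0,"claw": 1},
    {"dx": 2.7,"dy": -0.98,"dz": -0.25,"ax": 0,"ay": 0,"az": 0,"claw": 1},
    {"dx": 2.7,"dy": -0.98,"dz": -0.25,"ax": 0,"ay": 0,"az": 0,"claw": 1},
    {"dx": 2.7,"dy": -0.98,"dz": -0.25,"ax": 0,"ay": 0,"az": 0,"claw": 1},
    {"dx": 2.7,"dy": -0.98,"dz": -0.25,"ax": 0,"ay": 0,"az": 0,"claw": 1},
    {"dx": 2.7,"dy": -0.98,"dz": -0.25,"ax": 0,"ay": 0,"az": 0,"claw": 1},
    {"dx": 2.7,"dy": -0.98,"dz": -0.25,"ax": 0,"ay": 0,"az": 0,"claw": 1},
    {"dx": 2.7,"dy": -0.98,"dz": -0.25,"ax": 0,"ay": 0,"az": 0,"claw": 1},
    {"dx": 2.7,"dy": -0.98,"dz": -0.25,"ax": 0,"ay": 0,"az": 0,"claw": 1},
    {"dx": 0,"dy": 0,"dz": 0,"ax": 0,"ay": 0,"az": -0.136,"claw": 1},
    {"dx": 0,"dy": 0,"dz": 0,"ax": 0,"ay": 0,"az": -0.136,"claw": 1},
    {"dx": 0,"dy": 0,"dz": 0,"ax": 0,"ay": 0,"az": -0.136,"claw": 1},
    {"dx": 0,"dy": 0,"dz": 0,"ax": 0,"ay": 0,"az": -0.136,"claw": 1},
    {"dx": 0,"dy": 0,"dz": 0,"ax": 0,"ay": 0,"az": -0.136,"claw": 1},
    {"dx": 0,"dy": 0,"dz": 0,"ax": 0,"ay": 0,"az": -0.136,"claw": 1},
    {"dx": 0,"dy": 0,"dz": 0,"ax": 0,"ay": 0,"az": -0.136,"claw": 1},
    {"dx": 0,"dy": 0,"dz": 0,"ax": 0,"ay": 0,"az": -0.136,"claw": 1}
  ]
}}

```text
time: 2.15
eef_pos: [0.477, -0.3317, 0.2608]
ee_rot: [-0.0, 0.743, 0.669, -0.0]
wrist_force: [-0.0, 0.0, -1.0]
grip_width: 0.0854
grasp_force: 0.0
```

```bash
python3 - <<'E'
from h import *
st(); snap("wrist","pics/w2.png")
E
```

```text
t 2.15 p [ 0.477  -0.3317  0.2608] X [0.105 0.994 0.   ] Y [ 0.994 -0.105 -0.001] Z [-0.001  0.001 -1.   ] F [-0.  0. -1.] T [-0.02  0.02  0.03] w 0.0854 g 0.0 q [-0.67  0.05  1.22  0.    1.87 -0.56]
```

View pics/w2.png

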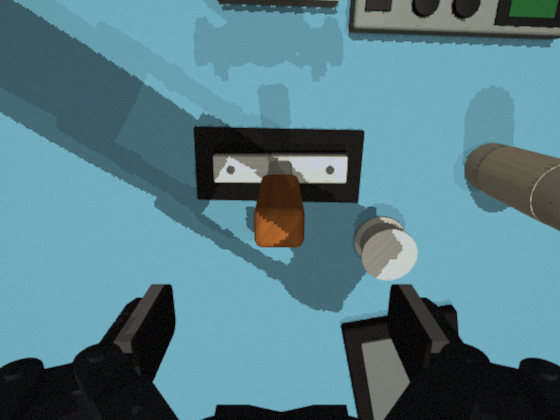

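The wrist view shows the scraper on the pad: pad corners at (195,127), (364,130), (359,202) and (197,198), foot top at x 214–347, y 154–183, and grip top at x 255–303, y 208–246.

```bash
python3 - <<'E'
from h import *
p,R=st()
for nm,ps,z in [("pad",[(195,127),(364,130),(359,202),(197,198)],.005),("foot",[(214,155),(347,154),(347,182),(214,184)],.032),("grip",[(258,208),(302,208),(303,246),(255,245)],.2)]:
    q=np.array([wray(p,R,x,z)[:2] for x in ps]);r=np.roll(q,-1,0)-q
    print(nm,q.mean(0).round(4),np.linalg.norm(r,axis=1).round(4),np.degrees(np.arctan2(r[:,1],r[:,0])).round(1))
E
```

```text
t 2.2 p [ 0.477  -0.3317  0.2608] X [0.099 0.995 0.   ] Y [ 0.995 -0.099 -0.001] Z [-0.001  0.001 -1.   ] F [-0.4  0.6  0.1] T [-0.02 -0.02 -0.06] w 0.0852 g 0.0 q [-0.67  0.05  1.22  0.    1.87 -0.57]
pad [ 0.4755 -0.3302] [0.1766 0.0788 0.1801 0.0773] [ -6.7 -95.7 172.8  81.7]
foot [ 0.4774 -0.3285] [0.1325 0.0287 0.1358 0.0298] [ -5.3 -92.5 175.2  81. ]
grip [ 0.4773 -0.327 ] [0.0251 0.0236 0.0284 0.0231] [ -5.7 -93.3 173.   78.8]
```

>>> {"api": "play_rows", "payload": {
  "plan": [
    {"dx": 0.1,"dy": 0,"dz": 2.1,"ax": 0,"ay": 0,"az": 0,"claw": 1},
    {"dx": 0,"dy": 0,"dz": 2.1,"ax": 0,"ay": 0,"az": 0,"claw": 1},
    {"dx": 0,"dy": 0,"dz": 2.1,"ax": 0,"ay": 0,"az": 0,"claw": 1},
    {"dx": 0,"dy": 0,"dz": 2.1,"ax": 0,"ay": 0,"az": 0,"claw": 1},
    {"dx": 0,"dy": 0,"dz": 2.1,"ax": 0,"ay": 0,"az": 0,"claw": 1},
    {"dx": 0,"dy": 0,"dz": 0,"ax": 0,"ay": 0,"az": 0,"claw": 0},
    {"dx": 0,"dy": 0,"dz": 0,"ax": 0,"ay": 0,"az": 0,"claw": 0},
    {"dx": 0,"dy": 0,"dz": 0,"ax": 0,"ay": 0,"az": 0,"claw": 0},
    {"dx": 0,"dy": 0,"dz": 0,"ax": 0,"ay": 0,"az": 0,"claw": 0},
    {"dx": 0,"dy": 0,"dz": 0,"ax": 0,"ay": 0,"az": 0,"claw": 0},
    {"dx": 0,"dy": 0,"dz": 0,"ax": 0,"ay": 0,"az": 0,"claw": 0},
    {"dx": 0,"dy": 0,"dz": 0,"ax": 0,"ay": 0,"az": 0,"claw": 0},
    {"dx": 0,"dy": 0,"dz": 0,"ax": 0,"ay": 0,"az": 0,"claw": 0}
  ],
  "newtons": 120
}}

```text
time: 3.5
eef_pos: [0.4775, -0.3312, 0.158]
ee_rot: [0.001, 0.745, 0.667, 0.0]
wrist_force: [-2.6, -0.2, 5.5]
grip_width: 0.0286
grasp_force: 117.8
```

```bash
python3 - <<'E'
from h import *
st()
E
```

```text
t 3.5 p [ 0.4775 -0.3312  0.158 ] X [ 0.111  0.994 -0.001] Y [ 0.994 -0.111  0.002] Z [ 0.002 -0.002 -1.   ] F [-2.6 -0.2  5.5] T [ 0.06  0.2  -0.  ] w 0.0286 g 117.8 q [-0.66  0.04  1.42 -0.    1.69 -0.55]
```

>>> {"api": "play_rows", "payload": {
  "plan": [
    {"dx": 0,"dy": 0,"dz": -1,"ax": 0,"ay": 0,"az": 0,"claw": 0},
    {"dx": 0,"dy": 0,"dz": -2,"ax": 0,"ay": 0,"az": 0,"claw": 0},
    {"dx": 0,"dy": 0,"dz": -2,"ax": 0,"ay": 0,"az": 0,"claw": 0},
    {"dx": 0,"dy": 0,"dz": -2,"ax": 0,"ay": 0,"az": 0,"claw": 0},
    {"dx": 0,"dy": 0,"dz": -2,"ax": 0,"ay": 0,"az": 0,"claw": 0},
    {"dx": 0,"dy": 0,"dz": -1,"ax": 0,"ay": 0,"az": 0,"claw": 0},
    {"dx": 2.8,"dy": -0.25,"dz": 0,"ax": 0,"ay": 0,"az": 0,"claw": 0},
    {"dx": 2.8,"dy": -0.25,"dz": 0,"ax": 0,"ay": 0,"az": 0,"claw": 0},
    {"dx": 2.8,"dy": -0.25,"dz": 0,"ax": 0,"ay": 0,"az": 0,"claw": 0},
    {"dx": 2.8,"dy": -0.25,"dz": 0,"ax": 0,"ay": 0,"az": 0,"claw": 0},
    {"dx": 2.8,"dy": -0.25,"dz": 0,"ax": 0,"ay": 0,"az": 0,"claw": 0},
    {"dx": 2.8,"dy": -0.25,"dz": 0,"ax": 0,"ay": 0,"az": 0,"claw": 0},
    {"dx": 2.8,"dy": -0.25,"dz": 0,"ax": 0,"ay": 0,"az": 0,"claw": 0},
    {"dx": 2.8,"dy": -0.25,"dz": 0,"ax": 0,"ay": 0,"az": 0,"claw": 0},
    {"dx": 2.8,"dy": -0.25,"dz": 0,"ax": 0,"ay": 0,"az": 0,"claw": 0},
    {"dx": 2.8,"dy": -0.25,"dz": 0,"ax": 0,"ay": 0,"az": 0,"claw": 0},
    {"dx": 2.8,"dy": -0.25,"dz": 0,"ax": 0,"ay": 0,"az": 0,"claw": 0},
    {"dx": 2.8,"dy": -0.25,"dz": 0,"ax": 0,"ay": 0,"az": 0,"claw": 0}
  ]
}}

```text
time: 5.3
eef_pos: [0.4843, 0.0077, 0.2556]
ee_rot: [-0.0, 0.745, 0.667, -0.0]
wrist_force: [1.0, -0.5, -2.3]
grip_width: 0.0288
grasp_force: 119.4
```

>>> {"api": "play_rows", "payload": {
  "plan": [
    {"dx": 0,"dy": 0,"dz": 0,"ax": 0,"ay": 0,"az": -0.1414,"claw": 0},
    {"dx": 0,"dy": 0,"dz": 0,"ax": 0,"ay": 0,"az": -0.1414,"claw": 0},
    {"dx": 0,"dy": 0,"dz": 0,"ax": 0,"ay": 0,"az": -0.1414,"claw": 0},
    {"dx": 0,"dy": 0,"dz": 0,"ax": 0,"ay": 0,"az": -0.1414,"claw": 0},
    {"dx": 0,"dy": 0,"dz": 0,"ax": 0,"ay": 0,"az": -0.1414,"claw": 0},
    {"dx": 0,"dy": 0,"dz": 0,"ax": 0,"ay": 0,"az": -0.1414,"claw": 0},
    {"dx": 0,"dy": 0,"dz": 0,"ax": 0,"ay": 0,"az": -0.1414,"claw": 0},
    {"dx": 0,"dy": 0,"dz": 0,"ax": 0,"ay": 0,"az": -0.1414,"claw": 0},
    {"dx": 0,"dy": 0,"dz": 0,"ax": 0,"ay": 0,"az": -0.1414,"claw": 0},
    {"dx": 0,"dy": 0,"dz": 0,"ax": 0,"ay": 0,"az": -0.1414,"claw": 0},
    {"dx": 0,"dy": 0,"dz": 0,"ax": 0,"ay": 0,"az": -0.1414,"claw": 0}
  ]
}}

```text
time: 6.4
eef_pos: [0.4845, 0.0066, 0.2556]
ee_rot: [-0.001, 0.06, 0.998, 0.0]
wrist_force: [1.0, 0.1, -2.8]
grip_width: 0.0288
grasp_force: 119.4
```

```bash
python3 - <<'E'
from h import *
st(); snap("side","pics/s2.png")
E
```

```text
t 6.4 p [0.4845 0.0066 0.2556] X [-0.993  0.12   0.001] Y [0.12  0.993 0.   ] Z [-0.001  0.    -1.   ] F [ 1.   0.1 -2.8] T [ 0.04  0.   -0.  ] w 0.0288 g 119.4 q [-0.06 -0.21  1.48  0.    1.88 -1.51]
```

>>> {"api": "play_rows", "payload": {
  "plan": [
    {"dx": 0,"dy": 0,"dz": 0,"ax": 0,"ay": -0.1396,"az": 0,"claw": 0},
    {"dx": 0,"dy": 0,"dz": 0,"ax": 0,"ay": -0.1396,"az": 0,"claw": 0},
    {"dx": 0,"dy": 0,"dz": 0,"ax": 0,"ay": -0.1396,"az": 0,"claw": 0},
    {"dx": 0,"dy": 0,"dz": 0,"ax": 0,"ay": -0.1396,"az": 0,"claw": 0},
    {"dx": 0,"dy": 0,"dz": 0,"ax": 0,"ay": -0.1396,"az": 0,"claw": 0},
    {"dx": 1.18,"dy": 0,"dz": 1.4,"ax": 0,"ay": 0,"az": 0,"claw": 0},
    {"dx": 1.18,"dy": 0,"dz": 1.4,"ax": 0,"ay": 0,"az": 0,"claw": 0},
    {"dx": 1.18,"dy": 0,"dz": 1.4,"ax": 0,"ay": 0,"az": 0,"claw": 0},
    {"dx": 0,"dy": 0,"dz": 0,"ax": 0,"ay": 0,"az": 0,"claw": 0}
  ]
}}

```text
time: 7.35
eef_pos: [0.4946, 0.0082, 0.1979]
ee_rot: [0.333, 0.061, 0.941, -0.022]
wrist_force: [-0.1, 0.1, -3.2]
grip_width: 0.0286
grasp_force: 119.3
```

```bash
python3 - <<'E'
from h import *
p,R=st();e=p+R@[0.016,0,.153];print("edge",e,loc(e,O,YAW),"tcp loc",loc(p,O,YAW))
a=snap("side","pics/s3.png")[80:380,130:430]
b=snap("wrist","pics/w3.png")
cv2.imwrite("pics/c3.png",np.hstack([cv2.resize(a,(420,420)),cv2.resize(b[60:],(380,420))]))
E
```

```text
t 7.35 p [0.4946 0.0082 0.1979] X [-0.771  0.1   -0.629] Y [ 0.13   0.992 -0.001] Z [ 0.623 -0.083 -0.778] F [-0.1  0.1 -3.2] T [0.09 0.82 0.03] w 0.0286 g 119.3 q [ 0.01 -0.85  2.15 -0.1   1.18 -1.43]
edge [ 0.57764833 -0.00283085  0.06890509] [-0.10524266  0.04836008] tcp loc [-0.18898215  0.04889609]
```

View pics/c3.png

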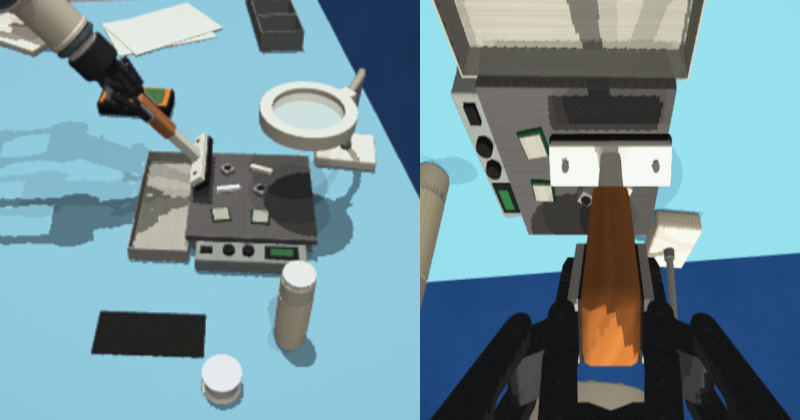

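The crop shows the blade tilted over the plate's front edge, parts untouched, and the handle well clear of the magnifier. j2 is close to its limit, so the tilt only works further out, and I'll go upright for the front half of each stroke.

>>> {"api": "play_rows", "payload": {
  "plan": [
    {"dx": -1.46,"dy": 0,"dz": 1.18,"ax": 0,"ay": 0,"az": 0,"claw": 0},
    {"dx": -1.46,"dy": 0,"dz": 1.18,"ax": 0,"ay": 0,"az": 0,"claw": 0},
    {"dx": -1.46,"dy": 0,"dz": 1.18,"ax": 0,"ay": 0,"az": 0,"claw": 0},
    {"dx": -1.46,"dy": 0,"dz": 1.18,"ax": 0,"ay": 0,"az": 0,"claw": 0},
    {"dx": 0,"dy": 0,"dz": 0,"ax": 0,"ay": 0,"az": 0,"claw": 0}
  ]
}}

```text
time: 7.95
eef_pos: [0.5721, -0.002, 0.2054]
ee_rot: [0.337, 0.061, 0.939, -0.023]
wrist_force: [0.2, -0.3, -4.1]
grip_width: 0.0287
grasp_force: 119.5
```

```bash
cat >> h.py <<'E'
def rep(ex=None,ey=None,eh=None,yaw=-7.2,tilt=None):
    "edge in plate frame (mm); total tool-axes shift (cm) and world-consistent turn to reach edge x,y,h and tilt"
    p,R=st();r=np.array([.016,0,.153]);e=p+R@r;l=loc(e,O,YAW)
    print("edge mm",np.round([*(l*1000),(e[2]-.047)*1000],1),"tilt",round(np.degrees(np.arctan2(-R[2,0],-R[2,2])),1),"roll",round(np.degrees(np.arcsin(R[2,1])),2),"yawY",round(np.degrees(np.arctan2(R[1,1],R[0,1]))-90,2))
    if ex is None:return
    a=YAW;P=np.array([[np.cos(a),-np.sin(a),0],[np.sin(a),np.cos(a),0],[0,0,1]])
    G=R
    if tilt is not None:
        t=np.radians(tilt);G=P@np.array([[-np.cos(t),0,np.sin(t)],[0,1,0],[-np.sin(t),0,-np.cos(t)]])
        print("rotvec tool",Ro.from_matrix(R.T@G).as_rotvec().round(4))
    E=np.r_[O,0]+P@np.array([ex,ey,eh+47])/1000 if False else np.r_[O,0]+P@(np.array([ex,ey,eh+47])/1000)
    print("shift tool cm",(R.T@(E-G@r-p)*100).round(2))
E
python3 -c "
from h import *
rep(64,45,22,tilt=40)"
```

```text
t 7.95 p [ 0.5721 -0.002   0.2054] X [-0.765  0.099 -0.636] Y [ 0.129  0.992 -0.002] Z [ 0.631 -0.083 -0.772] F [ 0.2 -0.3 -4.1] T [ 0.08  0.88 -0.05] w 0.0287 g 119.5 q [-0.02 -0.6   1.99 -0.08  1.06 -1.45]
edge mm [-25.8  48.   30.1] tilt 39.5 roll -0.09 yawY -7.41
rotvec tool [-0.0036 -0.0086 -0.0019]
shift tool cm [-6.28 -0.32  6.33]
```

>>> {"api": "play_rows", "payload": {
  "plan": [
    {"dx": -1.05,"dy": -0.05,"dz": 1.05,"ax": 0,"ay": -0.003,"az": 0,"claw": 0},
    {"dx": -1.05,"dy": -0.05,"dz": 1.05,"ax": 0,"ay": -0.002,"az": 0,"claw": 0},
    {"dx": -1.05,"dy": -0.05,"dz": 1.05,"ax": 0,"ay": -0.002,"az": 0,"claw": 0},
    {"dx": -1.05,"dy": -0.05,"dz": 1.05,"ax": 0,"ay": -0.002,"az": 0,"claw": 0},
    {"dx": -1.05,"dy": -0.05,"dz": 1.05,"ax": 0,"ay": 0,"az": 0,"claw": 0},
    {"dx": -1.03,"dy": -0.05,"dz": 1.05,"ax": 0,"ay": 0,"az": 0,"claw": 0},
    {"dx": 0,"dy": 0,"dz": 0,"ax": 0,"ay": 0,"az": 0,"claw": 0}
  ]
}}

```text
time: 8.65
eef_pos: [0.6588, -0.0162, 0.1965]
ee_rot: [0.341, 0.06, 0.938, -0.023]
wrist_force: [-0.3, -0.0, -2.7]
grip_width: 0.029
grasp_force: 119.4
```

```bash
python3 -c "
from h import *
rep(65,45,2)
a=snap('side','pics/s4.png')[90:270,180:420]
cv2.imwrite('pics/c4.png',cv2.resize(a,(800,600),interpolation=cv2.INTER_CUBIC))"
```

```text
t 8.65 p [ 0.6588 -0.0162  0.1965] X [-0.76   0.097 -0.643] Y [ 0.129  0.992 -0.002] Z [ 0.637 -0.084 -0.766] F [-0.3 -0.  -2.7] T [0.12 0.87 0.02] w 0.029 g 119.4 q [-0.05 -0.34  1.83 -0.06  0.96 -1.47]
edge mm [63.  44.8 22. ] tilt 40.0 roll -0.1 yawY -7.39
shift tool cm [1.13 0.03 1.66]
```

View pics/c4.png

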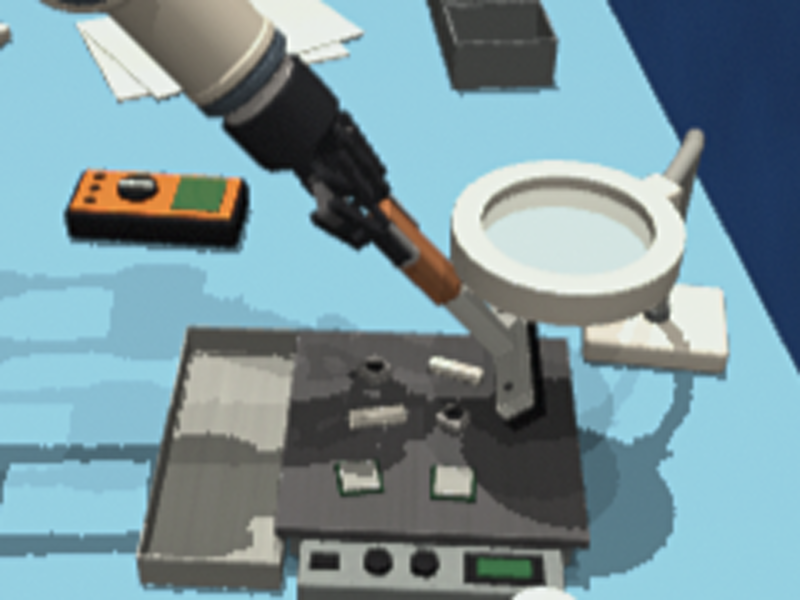

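The crop shows the blade poised behind resistor1 (455,370) and inductor2 (455,415), with the handle clear of the magnifier ring's front. Lowering now.

>>> {"api": "play_rows", "payload": {
  "plan": [
    {"dx": 0.57,"dy": 0,"dz": 0.83,"ax": 0,"ay": 0,"az": 0,"claw": 0},
    {"dx": 0.57,"dy": 0,"dz": 0.83,"ax": 0,"ay": 0,"az": 0,"claw": 0},
    {"dx": 0,"dy": 0,"dz": 0,"ax": 0,"ay": 0,"az": 0,"claw": 0}
  ]
}}

```text
time: 9.0
eef_pos: [0.6595, -0.016, 0.1742]
ee_rot: [0.341, 0.06, 0.938, -0.023]
wrist_force: [0.6, 0.2, -2.7]
grip_width: 0.0285
grasp_force: 119.5
```

>>> {"api": "play_rows", "payload": {
  "plan": [
    {"dx": 0.065,"dy": 0,"dz": 0.077,"ax": 0,"ay": 0,"az": 0,"claw": 0},
    {"dx": 0,"dy": 0,"dz": 0,"ax": 0,"ay": 0,"az": 0,"claw": 0}
  ]
}}

```text
time: 9.2
eef_pos: [0.6597, -0.0161, 0.1744]
ee_rot: [0.341, 0.06, 0.938, -0.023]
wrist_force: [-0.5, 0.6, -3.0]
grip_width: 0.0285
grasp_force: 119.5
```

>>> {"api": "play_rows", "payload": {
  "plan": [
    {"dx": 0.065,"dy": 0,"dz": 0.077,"ax": 0,"ay": 0,"az": 0,"claw": 0},
    {"dx": 0,"dy": 0,"dz": 0,"ax": 0,"ay": 0,"az": 0,"claw": 0}
  ]
}}

```text
time: 9.4
eef_pos: [0.6601, -0.0162, 0.1741]
ee_rot: [0.341, 0.06, 0.938, -0.023]
wrist_force: [0.0, 0.5, -2.6]
grip_width: 0.0288
grasp_force: 119.5
```

```bash
python3 -c "
from h import *
rep(-25,45,0)"
```

```text
t 9.4 p [ 0.6601 -0.0162  0.1741] X [-0.76   0.097 -0.643] Y [ 0.128  0.992 -0.002] Z [ 0.637 -0.084 -0.766] F [ 0.   0.5 -2.6] T [0.05 0.79 0.03] w 0.0288 g 119.5 q [-0.05 -0.33  1.86 -0.07  0.91 -1.47]
edge mm [64.3 45.  -0.4] tilt 40.0 roll -0.12 yawY -7.34
shift tool cm [ 6.82 -0.02 -5.77]
```

>>> {"api": "play_rows", "payload": {
  "plan": [
    {"dx": 0.065,"dy": 0,"dz": 0.077,"ax": 0,"ay": 0,"az": 0,"claw": 0},
    {"dx": 0,"dy": 0,"dz": 0,"ax": 0,"ay": 0,"az": 0,"claw": 0}
  ]
}}

```text
time: 9.6
eef_pos: [0.6604, -0.0162, 0.1737]
ee_rot: [0.342, 0.06, 0.938, -0.023]
wrist_force: [-1.6, -0.0, -0.1]
grip_width: 0.0289
grasp_force: 119.9
```

```bash
python3 -c "
from h import *
rep(-25,45,-.5)
rep(-25,45,-.5)"
```

```text
t 9.6 p [ 0.6604 -0.0162  0.1737] X [-0.759  0.097 -0.644] Y [ 0.128  0.992 -0.002] Z [ 0.638 -0.084 -0.765] F [-1.6 -0.  -0.1] T [0.19 0.51 0.1 ] w 0.0289 g 119.9 q [-0.05 -0.33  1.86 -0.07  0.91 -1.47]
edge mm [64.8 45.  -0.7] tilt 40.1 roll -0.11 yawY -7.34
shift tool cm [ 6.86 -0.03 -5.79]
t 9.6 p [ 0.6604 -0.0162  0.1737] X [-0.759  0.097 -0.644] Y [ 0.128  0.992 -0.002] Z [ 0.638 -0.084 -0.765] F [-1.6 -0.  -0.1] T [0.19 0.51 0.1 ] w 0.0289 g 119.9 q [-0.05 -0.33  1.86 -0.07  0.91 -1.47]
edge mm [64.8 45.  -0.7] tilt 40.1 roll -0.11 yawY -7.34
shift tool cm [ 6.86 -0.03 -5.79]
```

>>> {"api": "play_rows", "payload": {
  "plan": [
    {"dx": 0.57,"dy": 0,"dz": -0.48,"ax": 0,"ay": 0,"az": 0,"claw": 0},
    {"dx": 0.57,"dy": 0,"dz": -0.48,"ax": 0,"ay": 0,"az": 0,"claw": 0},
    {"dx": 0.57,"dy": 0,"dz": -0.48,"ax": 0,"ay": 0,"az": 0,"claw": 0},
    {"dx": 0.57,"dy": 0,"dz": -0.48,"ax": 0,"ay": 0,"az": 0,"claw": 0},
    {"dx": 0.57,"dy": 0,"dz": -0.48,"ax": 0,"ay": 0,"az": 0,"claw": 0},
    {"dx": 0.57,"dy": 0,"dz": -0.48,"ax": 0,"ay": 0,"az": 0,"claw": 0},
    {"dx": 0.57,"dy": 0,"dz": -0.48,"ax": 0,"ay": 0,"az": 0,"claw": 0},
    {"dx": 0.57,"dy": 0,"dz": -0.48,"ax": 0,"ay": 0,"az": 0,"claw": 0},
    {"dx": 0.57,"dy": 0,"dz": -0.48,"ax": 0,"ay": 0,"az": 0,"claw": 0},
    {"dx": 0.57,"dy": 0,"dz": -0.48,"ax": 0,"ay": 0,"az": 0,"claw": 0},
    {"dx": 0.57,"dy": 0,"dz": -0.48,"ax": 0,"ay": 0,"az": 0,"claw": 0},
    {"dx": 0.57,"dy": 0,"dz": -0.48,"ax": 0,"ay": 0,"az": 0,"claw": 0},
    {"dx": 0,"dy": 0,"dz": 0,"ax": 0,"ay": 0,"az": 0,"claw": 0}
  ]
}}

```text
time: 10.9
eef_pos: [0.5707, -0.0047, 0.1735]
ee_rot: [0.341, 0.06, 0.938, -0.023]
wrist_force: [-2.9, -0.6, 3.7]
grip_width: 0.0285
grasp_force: 120.3
```

```bash
python3 -c "
from h import *
rep(-20,45,20,tilt=0)
rep(-25,45,3,tilt=40)
a=snap('side','pics/s5.png')[90:270,180:420]
cv2.imwrite('pics/c5.png',cv2.resize(a,(800,600),interpolation=cv2.INTER_CUBIC))"
```

```text
t 10.9 p [ 0.5707 -0.0047  0.1735] X [-0.76   0.096 -0.643] Y [ 0.128  0.992 -0.002] Z [ 0.637 -0.084 -0.766] F [-2.9 -0.6  3.7] T [ 0.14  0.24 -0.07] w 0.0285 g 120.3 q [-0.03 -0.61  2.06 -0.08  1.   -1.45]
edge mm [-25.8  45.2  -0.9] tilt 40.0 roll -0.12 yawY -7.34
rotvec tool [-0.0029  0.6982 -0.0016]
shift tool cm [-11.25  -0.05   3.38]
t 10.9 p [ 0.5707 -0.0047  0.1735] X [-0.76   0.096 -0.643] Y [ 0.128  0.992 -0.002] Z [ 0.637 -0.084 -0.766] F [-2.9 -0.6  3.7] T [ 0.14  0.24 -0.07] w 0.0285 g 120.3 q [-0.03 -0.61  2.06 -0.08  1.   -1.45]
edge mm [-25.8  45.2  -0.9] tilt 40.0 roll -0.12 yawY -7.34
rotvec tool [-0.0032  0.0001 -0.0005]
shift tool cm [-0.32 -0.07 -0.25]
```

View pics/c5.png

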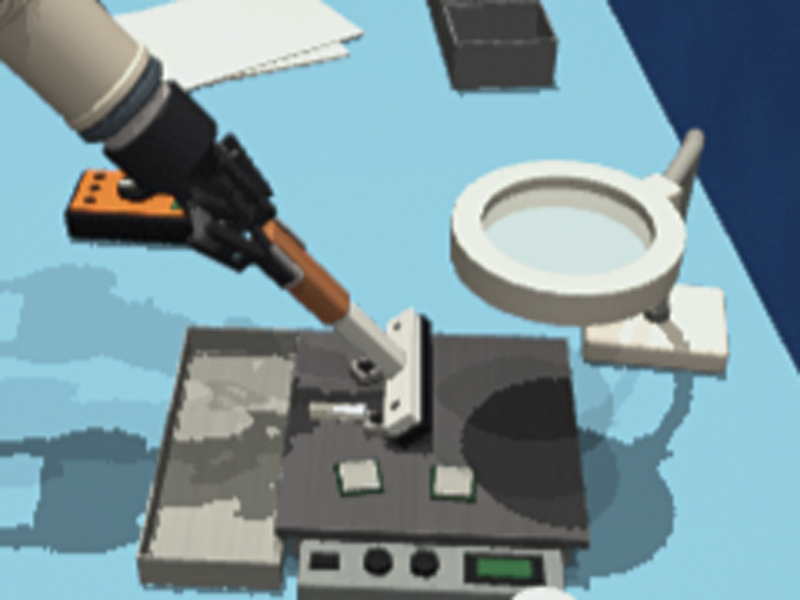

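The crop shows resistor1, resistor2 and the inductors gathered in front of the blade and the chips untouched. I have one view left, so I'll use numeric checks from here. Next I lift, reduce the tilt to about 15°, and continue.

>>> {"api": "play_rows", "payload": {
  "plan": [
    {"dx": -0.83,"dy": 0,"dz": -0.6,"ax": 0,"ay": 0,"az": 0,"claw": 0},
    {"dx": -0.83,"dy": 0,"dz": -0.6,"ax": 0,"ay": 0,"az": 0,"claw": 0},
    {"dx": -1.65,"dy": 0,"dz": 0.26,"ax": 0,"ay": 0.109,"az": 0,"claw": 0},
    {"dx": -1.65,"dy": 0,"dz": 0.26,"ax": 0,"ay": 0.109,"az": 0,"claw": 0},
    {"dx": -1.65,"dy": 0,"dz": 0.26,"ax": 0,"ay": 0.109,"az": 0,"claw": 0},
    {"dx": -1.65,"dy": 0,"dz": 0.26,"ax": 0,"ay": 0.109,"az": 0,"claw": 0},
    {"dx": 0,"dy": 0,"dz": 0,"ax": 0,"ay": 0,"az": 0,"claw": 0}
  ]
}}

```text
time: 11.65
eef_pos: [0.6411, -0.0141, 0.212]
ee_rot: [0.125, 0.064, 0.99, -0.009]
wrist_force: [-1.0, 1.0, -4.1]
grip_width: 0.0285
grasp_force: 119.3
```

```bash
python3 -c "
from h import *
rep(-20,45,1)"
```

```text
t 11.65 p [ 0.6411 -0.0141  0.212 ] X [-0.961  0.124 -0.249] Y [ 0.128  0.992 -0.003] Z [ 0.246 -0.035 -0.969] F [-1.   1.  -4.1] T [0.06 0.44 0.02] w 0.0285 g 119.3 q [-0.07 -0.03  1.41 -0.02  1.51 -1.51]
edge mm [-18.3  44.6  12.8] tilt 14.4 roll -0.16 yawY -7.38
shift tool cm [0.46 0.04 1.1 ]
```

>>> {"api": "play_rows", "payload": {
  "plan": [
    {"dx": 0.23,"dy": 0,"dz": 0.58,"ax": 0,"ay": 0,"az": 0,"claw": 0},
    {"dx": 0.23,"dy": 0,"dz": 0.58,"ax": 0,"ay": 0,"az": 0,"claw": 0},
    {"dx": 0,"dy": 0,"dz": 0,"ax": 0,"ay": 0,"az": 0,"claw": 0}
  ]
}}

```text
time: 11.95
eef_pos: [0.6344, -0.0127, 0.204]
ee_rot: [0.13, 0.063, 0.989, -0.009]
wrist_force: [-0.8, 1.3, -2.8]
grip_width: 0.0286
grasp_force: 119.3
```

```bash
python3 -c "
from h import *
rep(-135,45,0)"
```

```text
t 11.95 p [ 0.6344 -0.0127  0.204 ] X [-0.958  0.123 -0.258] Y [ 0.127  0.992 -0.002] Z [ 0.256 -0.035 -0.966] F [-0.8  1.3 -2.8] T [ 0.06  0.4  -0.01] w 0.0286 g 119.3 q [-0.06 -0.06  1.45 -0.02  1.49 -1.51]
edge mm [-23.7  45.3   5. ] tilt 15.0 roll -0.12 yawY -7.32
shift tool cm [10.88 -0.05 -2.39]
```

>>> {"api": "play_rows", "payload": {
  "plan": [
    {"dx": 0,"dy": 0,"dz": 0,"ax": 0,"ay": 0,"az": 0,"claw": 0}
  ]
}}

```text
time: 12.05
eef_pos: [0.635, -0.0128, 0.2058]
ee_rot: [0.131, 0.063, 0.989, -0.009]
wrist_force: [-0.1, 0.7, -2.4]
grip_width: 0.0284
grasp_force: 119.3
```

```bash
python3 -c "
from h import *
rep(-22,45,0)"
```

```text
t 12.05 p [ 0.635  -0.0128  0.2058] X [-0.958  0.123 -0.26 ] Y [ 0.128  0.992 -0.002] Z [ 0.258 -0.035 -0.966] F [-0.1  0.7 -2.4] T [0.06 0.35 0.02] w 0.0284 g 119.3 q [-0.06 -0.06  1.45 -0.02  1.49 -1.51]
edge mm [-22.8  45.3   6.9] tilt 15.1 roll -0.12 yawY -7.33
shift tool cm [ 0.11 -0.03  0.68]
```

>>> {"api": "play_rows", "payload": {
  "plan": [
    {"dx": 0.06,"dy": 0,"dz": 0.34,"ax": 0,"ay": 0,"az": 0,"claw": 0},
    {"dx": 0.06,"dy": 0,"dz": 0.34,"ax": 0,"ay": 0,"az": 0,"claw": 0},
    {"dx": 0,"dy": 0,"dz": 0,"ax": 0,"ay": 0,"az": 0,"claw": 0},
    {"dx": 0,"dy": 0,"dz": 0,"ax": 0,"ay": 0,"az": 0,"claw": 0}
  ]
}}

```text
time: 12.45
eef_pos: [0.6367, -0.0131, 0.1987]
ee_rot: [0.131, 0.063, 0.989, -0.009]
wrist_force: [-0.1, -0.9, -0.3]
grip_width: 0.0288
grasp_force: 119.6
```

```bash
python3 -c "
from h import *
rep(-135,45,0)"
```

```text
t 12.45 p [ 0.6367 -0.0131  0.1987] X [-0.958  0.123 -0.26 ] Y [ 0.128  0.992 -0.002] Z [ 0.257 -0.035 -0.966] F [-0.1 -0.9 -0.3] T [ 0.09  0.41 -0.03] w 0.0288 g 119.6 q [-0.06 -0.05  1.45 -0.02  1.48 -1.51]
edge mm [-21.1  45.2  -0.2] tilt 15.1 roll -0.12 yawY -7.34
shift tool cm [11.   -0.05 -2.98]
```

Light contact. Pulling to −135 mm.

>>> {"api": "play_rows", "payload": {
  "plan": [
    {"dx": 0.86,"dy": 0,"dz": -0.23,"ax": 0,"ay": 0,"az": 0,"claw": 0},
    {"dx": 0.86,"dy": 0,"dz": -0.23,"ax": 0,"ay": 0,"az": 0,"claw": 0},
    {"dx": 0.86,"dy": 0,"dz": -0.23,"ax": 0,"ay": 0,"az": 0,"claw": 0},
    {"dx": 0.86,"dy": 0,"dz": -0.23,"ax": 0,"ay": 0,"az": 0,"claw": 0},
    {"dx": 0.86,"dy": 0,"dz": -0.23,"ax": 0,"ay": 0,"az": 0,"claw": 0},
    {"dx": 0.86,"dy": 0,"dz": -0.23,"ax": 0,"ay": 0,"az": 0,"claw": 0},
    {"dx": 0.86,"dy": 0,"dz": -0.23,"ax": 0,"ay": 0,"az": 0,"claw": 0},
    {"dx": 0.86,"dy": 0,"dz": -0.23,"ax": 0,"ay": 0,"az": 0,"claw": 0},
    {"dx": 0.86,"dy": 0,"dz": -0.23,"ax": 0,"ay": 0,"az": 0,"claw": 0},
    {"dx": 0.86,"dy": 0,"dz": -0.23,"ax": 0,"ay": 0,"az": 0,"claw": 0},
    {"dx": 0.86,"dy": 0,"dz": -0.23,"ax": 0,"ay": 0,"az": 0,"claw": 0},
    {"dx": 0.86,"dy": 0,"dz": -0.23,"ax": 0,"ay": 0,"az": 0,"claw": 0},
    {"dx": 0.86,"dy": 0,"dz": -0.23,"ax": 0,"ay": 0,"az": 0,"claw": 0},
    {"dx": 0,"dy": 0,"dz": 0,"ax": 0,"ay": 0,"az": 0,"claw": 0},
    {"dx": 0,"dy": 0,"dz": 0,"ax": 0,"ay": 0,"az": 0,"claw": 0}
  ]
}}

```text
time: 13.95
eef_pos: [0.5212, 0.0018, 0.1969]
ee_rot: [0.129, 0.063, 0.99, -0.009]
wrist_force: [0.4, 0.3, -3.0]
grip_width: 0.0283
grasp_force: 119.4
```

```bash
python3 -c "
from h import *
rep(-112,-10,38)
rep(-50,-65,30,tilt=40)"
```

```text
t 13.95 p [0.5212 0.0018 0.1969] X [-0.959  0.123 -0.257] Y [ 0.128  0.992 -0.002] Z [ 0.254 -0.035 -0.966] F [ 0.4  0.3 -3. ] T [0.13 0.29 0.02] w 0.0283 g 119.4 q [-0.05 -0.37  1.73 -0.02  1.52 -1.49]
edge mm [-138.    45.4   -2.1] tilt 14.9 roll -0.14 yawY -7.33
shift tool cm [-3.55 -5.55 -3.19]
t 13.95 p [0.5212 0.0018 0.1969] X [-0.959  0.123 -0.257] Y [ 0.128  0.992 -0.002] Z [ 0.254 -0.035 -0.966] F [ 0.4  0.3 -3. ] T [0.13 0.29 0.02] w 0.0283 g 119.4 q [-0.05 -0.37  1.73 -0.02  1.52 -1.49]
edge mm [-138.    45.4   -2.1] tilt 14.9 roll -0.14 yawY -7.33
rotvec tool [-0.0032 -0.4385 -0.0009]
shift tool cm [ -2.7  -11.08  -0.04]
```

>>> {"api": "play_rows", "payload": {
  "plan": [
    {"dx": -0.41,"dy": 0,"dz": -1.5,"ax": 0,"ay": 0,"az": 0,"claw": 0},
    {"dx": -0.41,"dy": 0,"dz": -1.5,"ax": 0,"ay": 0,"az": 0,"claw": 0},
    {"dx": -1.7,"dy": -2.14,"dz": 0.45,"ax": 0,"ay": 0,"az": 0,"claw": 0},
    {"dx": -1.7,"dy": -2.14,"dz": 0.45,"ax": 0,"ay": 0,"az": 0,"claw": 0},
    {"dx": -1.7,"dy": -2.14,"dz": 0.45,"ax": 0,"ay": 0,"az": 0,"claw": 0},
    {"dx": -1.7,"dy": -2.14,"dz": 0.45,"ax": 0,"ay": 0,"az": 0,"claw": 0},
    {"dx": -1.7,"dy": -2.14,"dz": 0.45,"ax": 0,"ay": 0,"az": 0,"claw": 0},
    {"dx": 1.68,"dy": 0,"dz": -0.08,"ax": 0,"ay": -0.1096,"az": 0,"claw": 0},
    {"dx": 1.68,"dy": 0,"dz": -0.08,"ax": 0,"ay": -0.1096,"az": 0,"claw": 0},
    {"dx": 1.68,"dy": 0,"dz": -0.08,"ax": 0,"ay": -0.1096,"az": 0,"claw": 0},
    {"dx": 1.68,"dy": 0,"dz": -0.08,"ax": 0,"ay": -0.1096,"az": 0,"claw": 0},
    {"dx": 0,"dy": 0,"dz": 0,"ax": 0,"ay": 0,"az": 0,"claw": 0},
    {"dx": 0,"dy": 0,"dz": 0,"ax": 0,"ay": 0,"az": 0,"claw": 0}
  ]
}}

```text
time: 15.25
eef_pos: [0.5334, -0.1079, 0.2051]
ee_rot: [0.342, 0.06, 0.938, -0.023]
wrist_force: [0.3, -0.2, -2.8]
grip_width: 0.0287
grasp_force: 119.7
```

```bash
python3 -c "
from h import *
rep(65,-62,20)
import subprocess
a=snap('side','pics/s6.png')"
```

```text
t 15.25 p [ 0.5334 -0.1079  0.2051] X [-0.759  0.097 -0.644] Y [ 0.128  0.992 -0.002] Z [ 0.638 -0.084 -0.765] F [ 0.3 -0.2 -2.8] T [ 0.06  0.7  -0.03] w 0.0287 g 119.7 q [-0.35 -0.71  2.06  0.16  1.11 -1.81]
edge mm [-49.8 -62.   30.7] tilt 40.1 roll -0.14 yawY -7.37
shift tool cm [-8.1   0.03  8.21]
```

>>> {"api": "play_rows", "payload": {
  "plan": [
    {"dx": -1.16,"dy": 0,"dz": 1.17,"ax": 0,"ay": 0,"az": 0,"claw": 0},
    {"dx": -1.16,"dy": 0,"dz": 1.17,"ax": 0,"ay": 0,"az": 0,"claw": 0},
    {"dx": -1.16,"dy": 0,"dz": 1.17,"ax": 0,"ay": 0,"az": 0,"claw": 0},
    {"dx": -1.16,"dy": 0,"dz": 1.17,"ax": 0,"ay": 0,"az": 0,"claw": 0},
    {"dx": -1.16,"dy": 0,"dz": 1.17,"ax": 0,"ay": 0,"az": 0,"claw": 0},
    {"dx": -1.16,"dy": 0,"dz": 1.17,"ax": 0,"ay": 0,"az": 0,"claw": 0},
    {"dx": -1.16,"dy": 0,"dz": 1.17,"ax": 0,"ay": 0,"az": 0,"claw": 0},
    {"dx": 0,"dy": 0,"dz": 0,"ax": 0,"ay": 0,"az": 0,"claw": 0},
    {"dx": 0.6,"dy": 0,"dz": 0.71,"ax": 0,"ay": 0,"az": 0,"claw": 0},
    {"dx": 0.6,"dy": 0,"dz": 0.71,"ax": 0,"ay": 0,"az": 0,"claw": 0},
    {"dx": 0,"dy": 0,"dz": 0,"ax": 0,"ay": 0,"az": 0,"claw": 0},
    {"dx": 0,"dy": 0,"dz": 0,"ax": 0,"ay": 0,"az": 0,"claw": 0}
  ]
}}

```text
time: 16.5
eef_pos: [0.6475, -0.1225, 0.1755]
ee_rot: [0.342, 0.06, 0.938, -0.023]
wrist_force: [0.3, -0.3, -2.7]
grip_width: 0.0287
grasp_force: 119.9
```

```bash
python3 -c "
from h import *
rep(65,-62,-.7)"
```

```text
t 16.5 p [ 0.6475 -0.1225  0.1755] X [-0.759  0.097 -0.644] Y [ 0.128  0.992 -0.002] Z [ 0.638 -0.084 -0.765] F [ 0.3 -0.3 -2.7] T [ 0.11  0.75 -0.03] w 0.0287 g 119.9 q [-0.29 -0.34  1.86  0.13  0.93 -1.78]
edge mm [ 65.3 -62.    1.1] tilt 40.1 roll -0.12 yawY -7.35
shift tool cm [0.14 0.01 0.12]
```

Lowering 1.8 mm and pulling 90 mm. Then lift, reduce the tilt, and check.

>>> {"api": "play_rows", "payload": {
  "plan": [
    {"dx": 0.14,"dy": 0,"dz": 0.13,"ax": 0,"ay": 0,"az": 0,"claw": 0},
    {"dx": 0,"dy": 0,"dz": 0,"ax": 0,"ay": 0,"az": 0,"claw": 0},
    {"dx": 0.57,"dy": 0,"dz": -0.48,"ax": 0,"ay": 0,"az": 0,"claw": 0},
    {"dx": 0.57,"dy": 0,"dz": -0.48,"ax": 0,"ay": 0,"az": 0,"claw": 0},
    {"dx": 0.57,"dy": 0,"dz": -0.48,"ax": 0,"ay": 0,"az": 0,"claw": 0},
    {"dx": 0.57,"dy": 0,"dz": -0.48,"ax": 0,"ay": 0,"az": 0,"claw": 0},
    {"dx": 0.57,"dy": 0,"dz": -0.48,"ax": 0,"ay": 0,"az": 0,"claw": 0},
    {"dx": 0.57,"dy": 0,"dz": -0.48,"ax": 0,"ay": 0,"az": 0,"claw": 0},
    {"dx": 0.57,"dy": 0,"dz": -0.48,"ax": 0,"ay": 0,"az": 0,"claw": 0},
    {"dx": 0.57,"dy": 0,"dz": -0.48,"ax": 0,"ay": 0,"az": 0,"claw": 0},
    {"dx": 0.57,"dy": 0,"dz": -0.48,"ax": 0,"ay": 0,"az": 0,"claw": 0},
    {"dx": 0.57,"dy": 0,"dz": -0.48,"ax": 0,"ay": 0,"az": 0,"claw": 0},
    {"dx": 0.57,"dy": 0,"dz": -0.48,"ax": 0,"ay": 0,"az": 0,"claw": 0},
    {"dx": 0.57,"dy": 0,"dz": -0.48,"ax": 0,"ay": 0,"az": 0,"claw": 0},
    {"dx": 0,"dy": 0,"dz": 0,"ax": 0,"ay": 0,"az": 0,"claw": 0}
  ]
}}

```text
time: 18.0
eef_pos: [0.5583, -0.111, 0.1742]
ee_rot: [0.342, 0.06, 0.937, -0.023]
wrist_force: [0.0, -0.2, -1.8]
grip_width: 0.0286
grasp_force: 119.6
```

>>> {"api": "play_rows", "payload": {
  "plan": [
    {"dx": -0.83,"dy": 0,"dz": -0.6,"ax": 0,"ay": 0,"az": 0,"claw": 0},
    {"dx": -0.83,"dy": 0,"dz": -0.6,"ax": 0,"ay": 0,"az": 0,"claw": 0},
    {"dx": -1.65,"dy": 0,"dz": 0.26,"ax": 0,"ay": 0.109,"az": 0,"claw": 0},
    {"dx": -1.65,"dy": 0,"dz": 0.26,"ax": 0,"ay": 0.109,"az": 0,"claw": 0},
    {"dx": -1.65,"dy": 0,"dz": 0.26,"ax": 0,"ay": 0.109,"az": 0,"claw": 0},
    {"dx": -1.65,"dy": 0,"dz": 0.26,"ax": 0,"ay": 0.109,"az": 0,"claw": 0},
    {"dx": 0,"dy": 0,"dz": 0,"ax": 0,"ay": 0,"az": 0,"claw": 0},
    {"dx": 0,"dy": 0,"dz": 0,"ax": 0,"ay": 0,"az": 0,"claw": 0},
    {"dx": 0,"dy": 0,"dz": 0,"ax": 0,"ay": 0,"az": 0,"claw": 0}
  ]
}}

```text
time: 18.9
eef_pos: [0.6249, -0.1194, 0.2193]
ee_rot: [0.132, 0.063, 0.989, -0.01]
wrist_force: [-0.3, 0.7, -1.7]
grip_width: 0.0288
grasp_force: 119.5
```

```bash
python3 -c "
from h import *
rep(-21,-62,-.2)"
```

```text
t 18.9 p [ 0.6249 -0.1194  0.2193] X [-0.957  0.123 -0.263] Y [ 0.128  0.992 -0.002] Z [ 0.26  -0.036 -0.965] F [-0.3  0.7 -1.7] T [ 0.06  0.33 -0.01] w 0.0288 g 119.5 q [-0.26 -0.06  1.42  0.03  1.51 -1.7 ]
edge mm [-19.  -61.8  20.4] tilt 15.2 roll -0.12 yawY -7.34
shift tool cm [ 0.74 -0.02  1.94]
```

>>> {"api": "play_rows", "payload": {
  "plan": [
    {"dx": 0.25,"dy": 0,"dz": 0.65,"ax": 0,"ay": 0,"az": 0,"claw": 0},
    {"dx": 0.25,"dy": 0,"dz": 0.65,"ax": 0,"ay": 0,"az": 0,"claw": 0},
    {"dx": 0.25,"dy": 0,"dz": 0.65,"ax": 0,"ay": 0,"az": 0,"claw": 0},
    {"dx": 0,"dy": 0,"dz": 0,"ax": 0,"ay": 0,"az": 0,"claw": 0},
    {"dx": 0,"dy": 0,"dz": 0,"ax": 0,"ay": 0,"az": 0,"claw": 0},
    {"dx": 0.86,"dy": 0,"dz": -0.23,"ax": 0,"ay": 0,"az": 0,"claw": 0},
    {"dx": 0.86,"dy": 0,"dz": -0.23,"ax": 0,"ay": 0,"az": 0,"claw": 0},
    {"dx": 0.86,"dy": 0,"dz": -0.23,"ax": 0,"ay": 0,"az": 0,"claw": 0},
    {"dx": 0.86,"dy": 0,"dz": -0.23,"ax": 0,"ay": 0,"az": 0,"claw": 0},
    {"dx": 0.86,"dy": 0,"dz": -0.23,"ax": 0,"ay": 0,"az": 0,"claw": 0},
    {"dx": 0.86,"dy": 0,"dz": -0.23,"ax": 0,"ay": 0,"az": 0,"claw": 0},
    {"dx": 0.86,"dy": 0,"dz": -0.23,"ax": 0,"ay": 0,"az": 0,"claw": 0},
    {"dx": 0.86,"dy": 0,"dz": -0.23,"ax": 0,"ay": 0,"az": 0,"claw": 0},
    {"dx": 0.86,"dy": 0,"dz": -0.23,"ax": 0,"ay": 0,"az": 0,"claw": 0},
    {"dx": 0.86,"dy": 0,"dz": -0.23,"ax": 0,"ay": 0,"az": 0,"claw": 0},
    {"dx": 0.86,"dy": 0,"dz": -0.23,"ax": 0,"ay": 0,"az": 0,"claw": 0},
    {"dx": 0.86,"dy": 0,"dz": -0.23,"ax": 0,"ay": 0,"az": 0,"claw": 0},
    {"dx": 0.86,"dy": 0,"dz": -0.23,"ax": 0,"ay": 0,"az": 0,"claw": 0},
    {"dx": 0,"dy": 0,"dz": 0,"ax": 0,"ay": 0,"az": 0,"claw": 0},
    {"dx": 0,"dy": 0,"dz": 0,"ax": 0,"ay": 0,"az": 0,"claw": 0}
  ]
}}

```text
time: 20.9
eef_pos: [0.5071, -0.1043, 0.1957]
ee_rot: [0.13, 0.063, 0.99, -0.009]
wrist_force: [0.7, -0.2, -2.7]
grip_width: 0.0289
grasp_force: 119.7
```

```bash
python3 -c "
from h import *
rep(-136,-62,50,tilt=0)"
```

```text
t 20.9 p [ 0.5071 -0.1043  0.1957] X [-0.958  0.123 -0.258] Y [ 0.128  0.992 -0.002] Z [ 0.255 -0.035 -0.966] F [ 0.7 -0.2 -2.7] T [0.03 0.32 0.05] w 0.0289 g 119.7 q [-0.3  -0.38  1.74  0.04  1.52 -1.74]
edge mm [-138.6  -61.5   -3.3] tilt 14.9 roll -0.11 yawY -7.34
rotvec tool [-0.0021  0.2605 -0.0022]
shift tool cm [-5.51 -0.09 -4.15]
```

>>> {"api": "play_rows", "payload": {
  "plan": [
    {"dx": -0.7,"dy": 0,"dz": -2.5,"ax": 0,"ay": 0,"az": 0,"claw": 0},
    {"dx": -0.7,"dy": 0,"dz": -2.5,"ax": 0,"ay": 0,"az": 0,"claw": 0},
    {"dx": -1.97,"dy": 0,"dz": 0.2,"ax": 0,"ay": 0.1303,"az": 0,"claw": 0},
    {"dx": -1.97,"dy": 0,"dz": 0.2,"ax": 0,"ay": 0.1303,"az": 0,"claw": 0},
    {"dx": 0,"dy": 0,"dz": 0,"ax": 0,"ay": 0,"az": 0,"claw": 0},
    {"dx": 0,"dy": 0,"dz": 0,"ax": 0,"ay": 0,"az": 0,"claw": 0},
    {"dx": 0,"dy": 0,"dz": 0,"ax": 0,"ay": 0,"az": 0,"claw": 0}
  ]
}}

```text
time: 21.6
eef_pos: [0.5472, -0.1093, 0.2535]
ee_rot: [0.002, 0.064, 0.998, -0.001]
wrist_force: [-0.2, -1.2, -3.2]
grip_width: 0.0287
grasp_force: 119.4
```

```bash
python3 -c "
from h import *
p,R=st();rep()
print('to pad', R.T@(np.array([.4765,-.331,.258])-p)*100)
snap('wrist','pics/w7.png')
snap('side','pics/s7.png');snap('scene','pics/sc7.png')"
```

```text
t 21.6 p [ 0.5472 -0.1093  0.2535] X [-0.992  0.128 -0.004] Y [ 0.128  0.992 -0.002] Z [ 0.004 -0.003 -1.   ] F [-0.2 -1.2 -3.2] T [0.01 0.06 0.  ] w 0.0287 g 119.4 q [-0.26 -0.02  1.31 -0.    1.85 -1.7 ]
t 21.6 p [ 0.5472 -0.1093  0.2535] X [-0.992  0.128 -0.004] Y [ 0.128  0.992 -0.002] Z [ 0.004 -0.003 -1.   ] F [-0.2 -1.2 -3.2] T [0.01 0.06 0.  ] w 0.0287 g 119.4 q [-0.26 -0.02  1.31 -0.    1.85 -1.7 ]
edge mm [-137.5  -61.4   53.4] tilt 0.2 roll -0.12 yawY -7.34
to pad [  4.17955305 -22.89215525  -0.42187237]
```

>>> {"api": "play_rows", "payload": {
  "plan": [
    {"dx": 0.47,"dy": -2.54,"dz": -0.05,"ax": 0,"ay": 0,"az": 0,"claw": 0},
    {"dx": 0.47,"dy": -2.54,"dz": -0.05,"ax": 0,"ay": 0,"az": 0,"claw": 0},
    {"dx": 0.47,"dy": -2.54,"dz": -0.05,"ax": 0,"ay": 0,"az": 0,"claw": 0},
    {"dx": 0.47,"dy": -2.54,"dz": -0.05,"ax": 0,"ay": 0,"az": 0,"claw": 0},
    {"dx": 0.47,"dy": -2.54,"dz": -0.05,"ax": 0,"ay": 0,"az": 0,"claw": 0},
    {"dx": 0.47,"dy": -2.54,"dz": -0.05,"ax": 0,"ay": 0,"az": 0,"claw": 0},
    {"dx": 0.47,"dy": -2.54,"dz": -0.05,"ax": 0,"ay": 0,"az": 0,"claw": 0},
    {"dx": 0.47,"dy": -2.54,"dz": -0.05,"ax": 0,"ay": 0,"az": 0,"claw": 0},
    {"dx": 0.47,"dy": -2.54,"dz": -0.05,"ax": 0,"ay": 0,"az": 0,"claw": 0},
    {"dx": 0,"dy": 0,"dz": 0,"ax": 0,"ay": 0,"az": 0.1413,"claw": 0},
    {"dx": 0,"dy": 0,"dz": 0,"ax": 0,"ay": 0,"az": 0.1413,"claw": 0},
    {"dx": 0,"dy": 0,"dz": 0,"ax": 0,"ay": 0,"az": 0.1413,"claw": 0},
    {"dx": 0,"dy": 0,"dz": 0,"ax": 0,"ay": 0,"az": 0.1413,"claw": 0},
    {"dx": 0,"dy": 0,"dz": 0,"ax": 0,"ay": 0,"az": 0.1413,"claw": 0},
    {"dx": 0,"dy": 0,"dz": 0,"ax": 0,"ay": 0,"az": 0.1413,"claw": 0},
    {"dx": 0,"dy": 0,"dz": 0,"ax": 0,"ay": 0,"az": 0.1413,"claw": 0},
    {"dx": 0,"dy": 0,"dz": 0,"ax": 0,"ay": 0,"az": 0.1413,"claw": 0},
    {"dx": 0,"dy": 0,"dz": 0,"ax": 0,"ay": 0,"az": 0.1413,"claw": 0},
    {"dx": 0,"dy": 0,"dz": 0,"ax": 0,"ay": 0,"az": 0.1413,"claw": 0},
    {"dx": 0,"dy": 0,"dz": 0,"ax": 0,"ay": 0,"az": 0.1413,"claw": 0}
  ]
}}

```text
time: 23.75
eef_pos: [0.4755, -0.3302, 0.2606]
ee_rot: [0.004, 0.747, 0.664, 0.001]
wrist_force: [0.2, -0.3, -1.8]
grip_width: 0.0287
grasp_force: 120.3
```

```bash
python3 -c "
from h import *
p,R=st()
a=snap('side','pics/s8.png');b=snap('scene','pics/sc8.png');w=snap('wrist','pics/w8.png')
A=cv2.resize(a[180:330,195:375],(480,400),interpolation=cv2.INTER_CUBIC)
B=cv2.resize(b[110:290,185:345],(320,400),interpolation=cv2.INTER_CUBIC)
C=cv2.resize(w,(267,200));D=cv2.resize(a,(267,200));E=cv2.resize(cv2.imread('pics/w7.png'),(266,200))
cv2.imwrite('pics/c8.png',np.vstack([np.hstack([A,B]),np.hstack([C,D,E])]))"
```

```text
t 23.75 p [ 0.4755 -0.3302  0.2606] X [ 0.117  0.993 -0.005] Y [ 0.993 -0.117  0.007] Z [ 0.007 -0.005 -1.   ] F [ 0.2 -0.3 -1.8] T [-0.03 -0.01  0.03] w 0.0287 g 120.3 q [-0.67  0.03  1.24 -0.    1.86 -0.55]
```

View pics/c8.png

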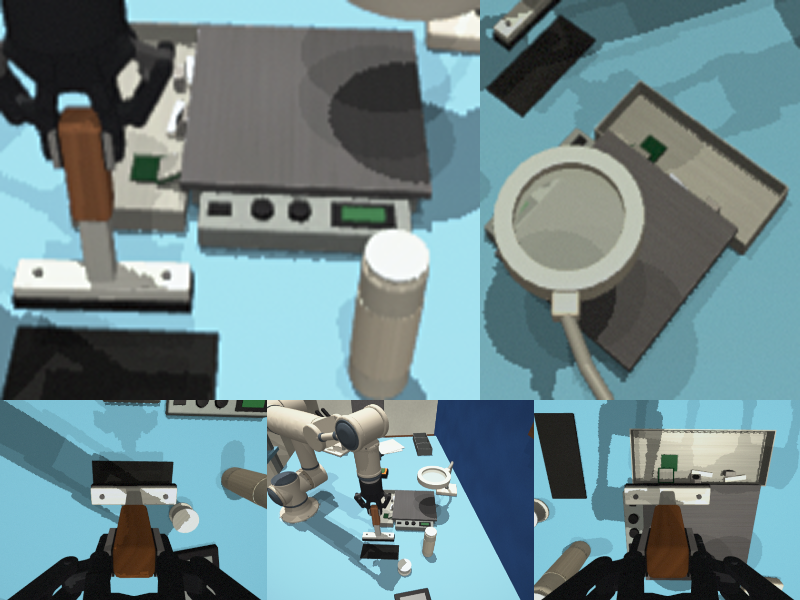

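Top row: the plate is clear. A flipped chip lies in the tray at (147,168), with white and grey parts along the tray's rear. A second chip seems to lean near the tray's rear right at (172,180), so I'll check its height numerically. Bottom left: the scraper hovers over the pad.

```bash
python3 - <<'E'
from h import *
def ascii(f,x0,x1,y0,y1,sx=1,sy=1):
    a=cv2.imread(f).astype(int)
    for y in range(y0,y1,sy):
        print(y,''.join('G' if g>r+12 and g>b+8 else ('b' if b>r+40 else ' .:-=+*#%@'[min(9,int((r+g+b)/3/26))]) for b,g,r in a[y,x0:x1:sx]))
print("w7 x 200-440");ascii("pics/w7.png",200,450,62,182,2,4)
print("s8 x 232-275");ascii("pics/s8.png",236,280,186,262,1,2)
p=np.array([.5472,-.1093,.2535]);R=np.array([[-.992,.128,-.004],[.128,.992,-.002],[.004,-.003,-1]]).T
R=np.array([[-.992,.128,-.004],[.128,.992,-.003],[.004,-.002,-1.]])
R=np.column_stack([[-.992,.128,-.004],[.128,.992,-.002],[.004,-.003,-1]])
for px in [(202,62),(505,62),(282,120),(276,160)]:
  print(px,[ (loc(wray(p,R,px,z),O,YAW)*1000).round() for z in (0.002,.017,.032)])
for px in [(250,243),(259,247)]:
  print(px,[ (loc(ray("side",px,z),O,YAW)*1000).round() for z in (0.002,.017,.032,.05)])
E
```

```text
w7 x 200-440
62 ==--:-------------------------=======*#################%%%%%%%%%%%%%%%%%%%%%%%%%%%%%%%%%%%%%%%%%%%%GG#GGGGGG#%G##%%G###**##**
66 b=:::-::::-=--=-===================**====***====***===*#*#==-#**+--*###+=#%###+==%*++==##*++=###*===*##===+***---+***--=++++:
70 b=:::-:::::=-==-===================%%%%%%%%%%%%%%%%%%%%%%%%%%%%%%%%%%%%%%%%%%%%%%%%%%#%%%%%%*#%%%%#*#%%%%#*#%%%#**%%%++++####
74 b#-::-::::-==-=--=================#%%%%%%%%%%%%%%%%%%%%%%%%%%%%%%%%%%%%%%%%%%%%%%%%%%%%%%%%%%%%%%%%%%%%%%%%%%%#%######*******
78 b#=::+=::====-=-==================#%%%%%%%%%%%%%%%%%%%%%%%%%%%#%%%%%%%%%%%%%%%%%%%%%%%%%%%%%%%%%%%%%%%%%%%%%%%%%%#########***
82 bG+::++++++*#####*+=-----==--=====%%%%%%%%%%%%%%%%%%%%%%%###%%#%%%%%%%%%%%%%%%%%%%%%%%%%%%%%%%%%%%%%%%%%%%%%%%%%%%####**#****
86 b#+::++++++*#######--===-==-===--*######%%%#%%%%%%%%%%%%###%%#%%%%%%%%%%%%%%%%%%%%%%%%%%%%%%%%%%%%%%%%%%%%%%%%%%%%%########**
90 b#+::=*+++*########+=======-====-*######################%#%#%###%#%%%%%%%%%%%%%%%%%%%%%%%%%%%%%%%%%%%%%%%%#%#######**********
94 bb+::-+++++*******+-------------*###################
[... 4507 characters left out ...]
#%%%%**+::::-**#*##*##*
256 :-**###***#***#*##%%##%%%%##=:-::-*#*-::::::
258 :-==========+++++++*****###*--bbb=*#*:......
260 :---------------------------:bbbb=##+:::::::
(202, 62) [array([-226., -138.]), array([-225., -135.]), array([-224., -132.])]
(505, 62) [array([-225.,  158.]), array([-224.,  150.]), array([-223.,  142.])]
(282, 120) [array([-170.,  -60.]), array([-172.,  -60.]), array([-173.,  -60.])]
(276, 160) [array([-129.,  -66.]), array([-132.,  -66.]), array([-135.,  -66.])]
(250, 243) [array([-159.,  -58.]), array([-157.,  -71.]), array([-154.,  -85.]), array([-152., -102.])]
(259, 247) [array([-133.,  -71.]), array([-131.,  -85.]), array([-130.,  -98.]), array([-128., -115.])]
```

The chip near the rear wall sits at about z ≈ 12 mm, inside the tray, and all the parts are in. Lowering the scraper.

>>> {"api": "play_rows", "payload": {
  "plan": [
    {"dx": 0,"dy": 0,"dz": 1.9,"ax": 0,"ay": 0,"az": 0,"claw": 0},
    {"dx": 0,"dy": 0,"dz": 1.9,"ax": 0,"ay": 0,"az": 0,"claw": 0},
    {"dx": 0,"dy": 0,"dz": 1.9,"ax": 0,"ay": 0,"az": 0,"claw": 0},
    {"dx": 0,"dy": 0,"dz": 1.9,"ax": 0,"ay": 0,"az": 0,"claw": 0},
    {"dx": 0,"dy": 0,"dz": 1.9,"ax": 0,"ay": 0,"az": 0,"claw": 0},
    {"dx": 0,"dy": 0,"dz": 0,"ax": 0,"ay": 0,"az": 0,"claw": 0},
    {"dx": 0,"dy": 0,"dz": 0,"ax": 0,"ay": 0,"az": 0,"claw": 0},
    {"dx": 0,"dy": 0,"dz": 0,"ax": 0,"ay": 0,"az": 0,"claw": 0}
  ]
}}

```text
time: 24.7
eef_pos: [0.4771, -0.3313, 0.1651]
ee_rot: [0.004, 0.745, 0.667, 0.001]
wrist_force: [-0.3, -0.0, -1.9]
grip_width: 0.029
grasp_force: 120.0
```

```bash
python3 -c "
from h import *
st()"
```

```text
t 24.7 p [ 0.4771 -0.3313  0.1651] X [ 0.11   0.994 -0.004] Y [ 0.994 -0.11   0.006] Z [ 0.006 -0.004 -1.   ] F [-0.3 -0.  -1.9] T [ 0.04 -0.04  0.02] w 0.029 g 120.0 q [-0.67  0.03  1.41 -0.    1.69 -0.56]
```

>>> {"api": "play_rows", "payload": {
  "plan": [
    {"dx": 0,"dy": 0,"dz": 0.3,"ax": 0,"ay": 0,"az": 0,"claw": 0},
    {"dx": 0,"dy": 0,"dz": 0.2,"ax": 0,"ay": 0,"az": 0,"claw": 0},
    {"dx": 0,"dy": 0,"dz": 0.15,"ax": 0,"ay": 0,"az": 0,"claw": 0},
    {"dx": 0,"dy": 0,"dz": 0.05,"ax": 0,"ay": 0,"az": 0,"claw": 0},
    {"dx": 0,"dy": 0,"dz": 0,"ax": 0,"ay": 0,"az": 0,"claw": 0},
    {"dx": 0,"dy": 0,"dz": 0,"ax": 0,"ay": 0,"az": 0,"claw": 0}
  ]
}}

```text
time: 25.3
eef_pos: [0.4771, -0.3313, 0.1581]
ee_rot: [0.003, 0.745, 0.667, 0.0]
wrist_force: [-1.0, -0.4, 5.1]
grip_width: 0.0288
grasp_force: 121.5
```

```bash
python3 -c "
from h import *
st()"
```

```text
t 25.3 p [ 0.4771 -0.3313  0.1581] X [ 0.111  0.994 -0.004] Y [ 0.994 -0.111  0.005] Z [ 0.005 -0.004 -1.   ] F [-1.  -0.4  5.1] T [0.25 0.55 0.01] w 0.0288 g 121.5 q [-0.67  0.03  1.42 -0.    1.68 -0.55]
```

Seated (5 N). Opening gradually, then retreating upward.

>>> {"api": "play_rows", "payload": {
  "plan": [
    {"dx": 0,"dy": 0,"dz": 0,"ax": 0,"ay": 0,"az": 0,"claw": 0.42},
    {"dx": 0,"dy": 0,"dz": 0,"ax": 0,"ay": 0,"az": 0,"claw": 0.5},
    {"dx": 0,"dy": 0,"dz": 0,"ax": 0,"ay": 0,"az": 0,"claw": 0.7},
    {"dx": 0,"dy": 0,"dz": 0,"ax": 0,"ay": 0,"az": 0,"claw": 1},
    {"dx": 0,"dy": 0,"dz": 0,"ax": 0,"ay": 0,"az": 0,"claw": 1},
    {"dx": 0,"dy": 0,"dz": 0,"ax": 0,"ay": 0,"az": 0,"claw": 1},
    {"dx": 0,"dy": 0,"dz": -1,"ax": 0,"ay": 0,"az": 0,"claw": 1},
    {"dx": 0,"dy": 0,"dz": -2,"ax": 0,"ay": 0,"az": 0,"claw": 1},
    {"dx": 0,"dy": 0,"dz": -2.5,"ax": 0,"ay": 0,"az": 0,"claw": 1},
    {"dx": 0,"dy": 0,"dz": -2.5,"ax": 0,"ay": 0,"az": 0,"claw": 1},
    {"dx": 0,"dy": 0,"dz": -2.3,"ax": 0,"ay": 0,"az": 0,"claw": 1},
    {"dx": 0,"dy": 0,"dz": 0,"ax": 0,"ay": 0,"az": 0,"claw": 1},
    {"dx": 0,"dy": 0,"dz": 0,"ax": 0,"ay": 0,"az": 0,"claw": 1},
    {"dx": 0,"dy": 0,"dz": 0,"ax": 0,"ay": 0,"az": 0,"claw": 1}
  ]
}}

```text
time: 26.7
eef_pos: [0.4761, -0.3305, 0.2577]
ee_rot: [0.001, 0.745, 0.667, 0.0]
wrist_force: [0.1, 0.2, -0.1]
grip_width: 0.0855
grasp_force: 0.0
```

```bash
python3 - <<'E'
from h import *
p,R=st()
w=snap('wrist','pics/w9.png').astype(int);w2=cv2.imread('pics/w2.png').astype(int)
def corners(w):
    # white foot top and orange grip bounding rects, black pad
    hsv=cv2.cvtColor(w.astype(np.uint8),cv2.COLOR_BGR2HSV)[100:270,150:400]
    m=((hsv[...,1]<70)&(hsv[...,2]>110)).astype(np.uint8);o=((hsv[...,0]<20)&(hsv[...,1]>140)&(hsv[...,2]>50)).astype(np.uint8);k=(hsv[...,2]<45).astype(np.uint8)
    for nm,mm in (("foot",m),("grip",o),("pad",k)):
        n,l,s,c=cv2.connectedComponentsWithStats(mm)
        i=1+np.argmax(s[1:,4]);print(nm,s[i]+[150,100,0,0,0],np.round(cv2.minAreaRect(np.argwhere(l==i)[:,::-1].astype(np.float32))[2],1))
corners(w2);corners(w)
a=cv2.imread('pics/s8.png').astype(int);b=snap('side','pics/s9.png').astype(int)
print("initial-vs-now side diff, spray/spool/pad region",np.argwhere(np.abs(b-cv2.imread('pics/side0.png').astype(int)).max(2)[255:365,270:360]>60).shape, "meter",np.argwhere(np.abs(b-cv2.imread('pics/side0.png').astype(int)).max(2)[138:166,198:256]>60).shape)
E
```

```text
t 26.7 p [ 0.4761 -0.3305  0.2577] X [ 0.111  0.994 -0.001] Y [ 0.994 -0.111  0.002] Z [ 0.002 -0.001 -1.   ] F [ 0.1  0.2 -0.1] T [ 0.    0.02 -0.05] w 0.0855 g 0.0 q [-0.67  0.04  1.24 -0.    1.86 -0.55]
foot [ 273  156   75   27 1479] 90.0
grip [ 255  175   49   72 3084] 90.0
pad [ 194  127  170   75 7155] 1.1
foot [ 276  161   75   27 1488] 90.0
grip [ 259  182   50   75 3211] 90.0
pad [ 194  128  171   75 7398] 1.0
initial-vs-now side diff, spray/spool/pad region (418, 2) meter (949, 2)
```

```bash
python3 -c "
from cell import arm
print(arm.sign_off())"
```

```text
the job is handed in; nothing more can be done
None
```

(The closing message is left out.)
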